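Washed feeding dishes from the stack to their feeder bases

TASK

The washed feeding dishes stand stacked on the garage counter. Take the stack apart from the top down, one dish at a time, and set each dish upright into the wooden feeder base of its own size (the smallest dish into the smallest base, and so on up to the largest), so that it stands flat on the floor of the base, inside the rim. They are stoneware: set them down rather than let them drop, do not tip one over, and leave the treat jar and the grooming rake where they are.

Things in the scene. Friction and masses are not known exactly. Their poses are not given: they have to be found in the camera images.
- dish_smallest: smallest (top of the stack) of four round white stoneware dishes, open upwards: straight outside wall 39 mm in diameter, 28 mm high in all, wall 5 mm thick, about 45 g, on a flat foot 29 mm in diameter, 3 mm high. Origin: centre of the foot's underside; z up. Its wall rests on the rim of the next larger dish, its foot 3 mm down inside that rim with 2 mm play all round; it lifts straight off.
- dish_small: second smallest (second from the top) of four round white stoneware dishes, open upwards: straight outside wall 48 mm in diameter, 30 mm high in all, wall 7.5 mm thick, about 75 g, on a flat foot 38 mm in diameter, 3 mm high. Origin: centre of the foot's underside; z up. Its wall rests on the rim of the next larger dish, its foot 3 mm down inside that rim with 2 mm play all round; it lifts straight off.
- dish_large: second largest (third from the top) of four round white stoneware dishes, open upwards: straight outside wall 57 mm in diameter, 33 mm high in all, wall 7.5 mm thick, about 105 g, on a flat foot 47 mm in diameter, 3 mm high. Origin: centre of the foot's underside; z up. Its wall rests on the rim of the next larger dish, its foot 3 mm down inside that rim with 2 mm play all round; it lifts straight off.
- dish_largest: largest (bottom of the stack, on the counter) of four round white stoneware dishes, open upwards: straight outside wall 66 mm in diameter, 36 mm high in all, wall 7.5 mm thick, about 140 g, on a flat foot 56 mm in diameter, 3 mm high. Origin: centre of the foot's underside; z up. The others stand on it.
- base_smallest: the smallest of four round dark-wood feeder bases, standing firmly on the counter (does not move): a shallow round tray 65 mm outside and 55 mm inside the rim, for the smallest dish, which has 8 mm of play all round. Its floor lies 16 mm and the top of its rim 23 mm above the counter. Origin: centre of the underside, at counter height; z up.
- base_small: the second smallest of four round dark-wood feeder bases, standing firmly on the counter (does not move): a shallow round tray 74 mm outside and 64 mm inside the rim, for the second smallest dish, which has 8 mm of play all round. Its floor lies 16 mm and the top of its rim 23 mm above the counter. Origin: centre of the underside, at counter height; z up.
- base_large: the second largest of four round dark-wood feeder bases, standing firmly on the counter (does not move): a shallow round tray 83 mm outside and 73 mm inside the rim, for the second largest dish, which has 8 mm of play all round. Its floor lies 16 mm and the top of its rim 23 mm above the counter. Origin: centre of the underside, at counter height; z up.
- base_largest: the largest of four round dark-wood feeder bases, standing firmly on the counter (does not move): a shallow round tray 92 mm outside and 82 mm inside the rim, for the largest dish, which has 8 mm of play all round. Its floor lies 16 mm and the top of its rim 23 mm above the counter. Origin: centre of the underside, at counter height; z up.
- treat_jar: glass treat jar with a steel lid, 76 mm in diameter, 115 mm high, standing loose; leave alone. Origin: centre of its underside; z up.
- grooming_rake: grey plastic grooming rake lying loose on the counter, teeth up, leave alone: head 85 mm wide, about 145 mm long and 31 mm high in all. Origin: on the counter 27 mm from the middle of the head; x points from the handle (108 mm long on that side) to the head, z up.
Mind the look-alikes: they are no part of the job. Leave any blue or red look-alike of the base_largest alone.

How it is judged (in metres and radians):
On the way, in this order (a step that is already met when the one before it is completed fails the run):
1. the smallest dish stands in its own base, let go (horizontal distance between dish_smallest and base_smallest below 0.01 m and z of dish_smallest in the frame of base_smallest between 0.013 and 0.019 m and angle between dish_smallest's own z axis and vertical below 0.1 rad and contact force between dish_smallest and the fingers below 0.05 N and linear speed of dish_smallest below 0.02 m/s), for 0.2 s.
2. the second smallest dish stands in its own base, let go (horizontal distance between dish_small and base_small below 0.01 m and z of dish_small in the frame of base_small between 0.013 and 0.019 m and angle between dish_small's own z axis and vertical below 0.1 rad and contact force between dish_small and the fingers below 0.05 N and linear speed of dish_small below 0.02 m/s), for 0.2 s.
3. the second largest dish stands in its own base, let go (horizontal distance between dish_large and base_large below 0.01 m and z of dish_large in the frame of base_large between 0.013 and 0.019 m and angle between dish_large's own z axis and vertical below 0.1 rad and contact force between dish_large and the fingers below 0.05 N and linear speed of dish_large below 0.02 m/s), for 0.2 s.
4. the largest dish stands in its own base, let go (horizontal distance between dish_largest and base_largest below 0.01 m and z of dish_largest in the frame of base_largest between 0.013 and 0.019 m and angle between dish_largest's own z axis and vertical below 0.1 rad and contact force between dish_largest and the fingers below 0.05 N and linear speed of dish_largest below 0.02 m/s), for 0.2 s.
At the end, for the whole second after the job is handed in: each of the four dishes stands released and at rest in the base of its own size: upright within 0.1 rad, its foot on the floor of the base (within 3 mm) and its centre within 10 mm of the base's centre (all of step 1 and all of step 2 and all of step 3 and all of step 4); the robot touches nothing.
It fails at once if a dish is let go more than 20 mm above the floor of its base ((horizontal distance between dish_smallest and base_smallest below 0.045 m and z of dish_smallest in the frame of base_smallest above 0.036 m and contact force between dish_smallest and the fingers below 0.01 N) or (horizontal distance between dish_small and base_small below 0.045 m and z of dish_small in the frame of base_small above 0.036 m and contact force between dish_small and the fingers below 0.01 N) or (horizontal distance between dish_large and base_large below 0.045 m and z of dish_large in the frame of base_large above 0.036 m and contact force between dish_large and the fingers below 0.01 N) or (horizontal distance between dish_largest and base_largest below 0.045 m and z of dish_largest in the frame of base_largest above 0.036 m and contact force between dish_largest and the fingers below 0.01 N)).
It fails at once if a dish is tipped over (angle between any of dish_smallest, dish_small, dish_large, dish_largest's own z axis and vertical above 0.7 rad).
It fails at once if the treat jar is pushed away (distance of treat_jar from where it was at the start of the episode above 0.02 m).
It fails at once if the grooming rake is pushed away (distance of grooming_rake from where it was at the start of the episode above 0.02 m).
It also fails if it takes over 118 s, if anything falls off the work surface, if the arm or the gripper's body presses on something with over 40 N, if the wrist force passes 120 N, or if a joint passes its speed limit or range.

ROBOT

A 6-joint arm with a two-finger parallel gripper is mounted at the origin on the work surface. World frame = base frame: x ahead of the robot, y to its left, z up, the work surface at z = 0. Lengths are in m, angles in degrees, forces in N, time in s.
With the tool pointing down it reaches from about 0.4 to 0.825 m from the base axis. Payload 7 kg.
Tool frame: the origin (TCP) lies at the very end of the fingers, on their centre line; the grasp point (between the pads) lies 19 mm behind it (r.hold_point_z is the distance from the TCP to the grasp point, in m); z points along the fingers, y is the direction in which the jaws open and shut (so a half turn about z gives the same grasp; the last joint's range is limited). The gripper opens to 88 mm and grips with 3 to 60 N. Pads are 19 mm wide; open, the fingers measure 130 mm over their backs; the gripper's body (78 mm by 193 mm) begins 47 mm behind the grasp point.
Start: joints at [91.221, 20.546, 0.682, 0, -70.136, -16.507], TCP at [0.178, 0.651, 0.227] pointing down, gripper open.
Joint ranges: [-176.03, 176.03], [-82.01, 121.73], [-58.28, 71.71], [-173.87, 95.51], [-174.79, -0.11], [-173.66, 173.66]. Speed limits (degrees/s): [136.94, 136.94, 172.46, 180, 180, 180].

INTERFACE

Orientations are given as [roll, pitch, yaw] about the fixed x, y, z axes, in that order (R = Rz(yaw) Ry(pitch) Rx(roll)).
In Python, from plant import r gives the robot as it stands. The module is installed in compiled form; this text tells all that it offers.
- The arm moves only by the shell command python3 -m inch 'ROWS' [FORCE]. ROWS is text: rows parted by semicolons, each of 7 numbers parted by spaces: the shift along the tool's x, y, z in m, then the turn, a rotation vector about the tool's x, y, z in rad, then the opening, from 0 (shut) to 1 (fully open). In form: tx ty tz ax ay az jaw; .... A call has 1 to 20 rows; each row shifts and turns the commanded pose from where the row before left it, along the tool's axes as they then stand; what a row does not reach is not made up. A row lasts 1/12 s, in which the tool goes at most 41.7 mm and 7.16 degrees, less where a joint would pass 70% of its speed; a pose out of reach is approached as far as the arm can. A call with a gripper value outside its range is refused whole. The fingers move at their own pace and stop on an object; FORCE is the grip in N (left out, the last holds). Time passes only in rows, so rows that do not move let the fingers close. It gives the time, the measured TCP pose, the force and the opening at its end, in the units of the state.
- r.get_state(): the state, without advancing time (a new reading comes with each control period).
- r.capture(name): name is "scene" or "top" or "wrist"; returns the picture (420x560x3 uint8, red, green, blue); there is no depth.
- r.camera_params(name): a dict with "vfov" (degrees; the focal length in pixels is half the picture's height over the tangent of half this angle, whatever the lens; pixels are square), "cx", "cy" (the principal point, pixels), "R" (3x3) and "t" (3): a world point X has camera coordinates R X + t. Camera axes: x right, y down, z forward; pixel columns grow to the right and rows downward; lengths in m; the calibration is good to about 2 mm. A picture is of the moment at which its call begins: read the wrist's pose just before it. camera_params takes no time and is no camera call; for the wrist camera it gives the pose at the moment of the call.
- r.close_job(): hands the job in, once; it reports no verdict.
Trained networks look in the newest picture that a camera, given by its name, has taken for a name from the list of things; names that differ only in an ending like _2 or _b are one class to them, and where a whole thing is asked for, a point or a joint stands for the part that bears it (a point fixed in the world has none). Each returns a list of dicts, best first, with "p" (0 to 1); they miss things now and then, are a little off and sometimes report something else, mostly with a low value. They report only what shows in the picture. A call takes as long as a camera call. They do not tell look-alikes from the thing itself.
- r.recognise(target, camera): "xy" ([column, row] in pixels, amid what is visible of it).
The state is a dict: "time_s": time; "joints": joint angles; "qd": joint speeds; "joint_torque": joint torques, N m; "tcp_pos": TCP position; "eef_rot": TCP orientation; "contact_force": force on the tool from outside, world axes, zero at the start; "moment": the same for the moment, N m; "gripper_width": finger opening in m.
Only numpy, scipy, OpenCV 4.12 (cv2) and the standard library are available. Lean on these libraries where they do the work, as an engineer would, in place of code of your own. Each camera call takes 0.05 s, during which the arm holds its last target.

## Working session

There is one attempt and no reset: what is moved stays moved. The work goes in short steps, Python scripts to look and compute and a shell command to move; the robot and the scene stay as the last step left them, time stands still between calls to the robot, and variables do not carry over. Pictures are saved under pics/ and viewed, and the job is handed in when it is done.

```bash
mkdir -p pics; python3 - <<'E'
from plant import r
import cv2
print(r.get_state(), r.hold_point_z)
for n in ("scene","top","wrist"):
    p=r.camera_params(n); print(n,p)
    im=r.capture(n); cv2.imwrite(f"pics/{n}0.png",im[:,:,::-1])
    for t in ("dish_smallest","dish_small","dish_large","dish_largest","base_smallest","base_small","base_large","base_largest","treat_jar","grooming_rake"):
        print(n,t,[(np_['xy'],round(np_['p'],2)) for np_ in r.recognise(t,n)][:5])
E
```

```text
{'time_s': 0.0, 'joints': array([ 9.12227004e+01,  2.05914703e+01,  6.32190870e-01, -1.88607633e-02,
       -7.01360082e+01, -1.65079834e+01]), 'qd': array([ 0.01471539, -0.00286389, -0.03760367, -0.08038575,  0.12135092,
        0.03210985]), 'joint_torque': array([ 1.02587685e-03, -5.82712555e+01,  2.93052328e+01,  6.99737236e+00,
        6.85914667e-03, -1.48736490e-04]), 'tcp_pos': array([0.17783994, 0.65063091, 0.22561423]), 'eef_rot': array([ 1.79903602e+02, -1.00789992e-02, -1.52916979e+01]), 'contact_force': array([-0.35936654,  0.04103573, -0.03777848]), 'moment': array([0.01104036, 0.03805955, 0.07791359]), 'gripper_width': 0.08784959853767763} 0.0188
scene {'vfov': 42.70038958058252, 'cx': 278.24864701766677, 'cy': 209.23471188612942, 'R': array([[-0.75519857,  0.65549487, -0.00126342],
       [ 0.42985432,  0.49378011, -0.75591432],
       [-0.49487411, -0.5714085 , -0.65466934]]), 't': array([ 0.41339214, -0.1806595 ,  1.58896102])}
scene dish_smallest [([394.0, 237.0], 0.66), ([302.9, 210.8], 0.54)]
scene dish_small [([394.5, 247.3], 0.83)]
scene dish_large [([389.8, 25
[... 1109 characters left out ...]
7], 0.64), ([360.8, 317.5], 0.62), ([302.3, 260.2], 0.59)]
top treat_jar [([284.7, 130.0], 0.87)]
top grooming_rake [([177.2, 261.4], 0.69), ([164.5, 155.2], 0.63)]
wrist {'vfov': 71.29867223058888, 'cx': 281.6437824149565, 'cy': 212.4495789201509, 'R': array([[-2.63083645e-01, -9.64772968e-01, -3.39505297e-04],
       [-9.25181170e-01,  2.52187563e-01,  2.83621643e-01],
       [-2.73544875e-01,  7.49303196e-02, -9.58936207e-01]]), 't': array([ 0.67412982, -0.0359361 ,  0.39152902])}
wrist dish_smallest []
wrist dish_small []
wrist dish_large []
wrist dish_largest []
wrist base_smallest []
wrist base_small []
wrist base_large []
wrist base_largest []
wrist treat_jar []
wrist grooming_rake []
```

View pics/scene0.png

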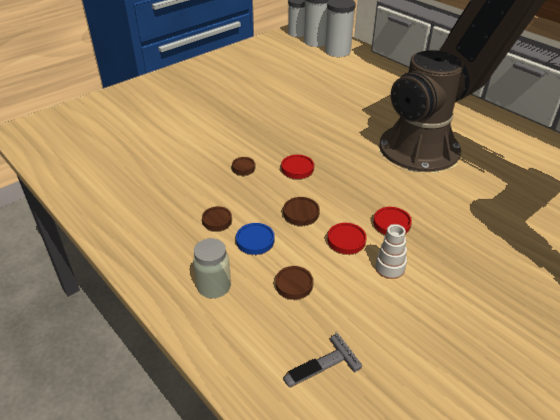

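View pics/top0.png

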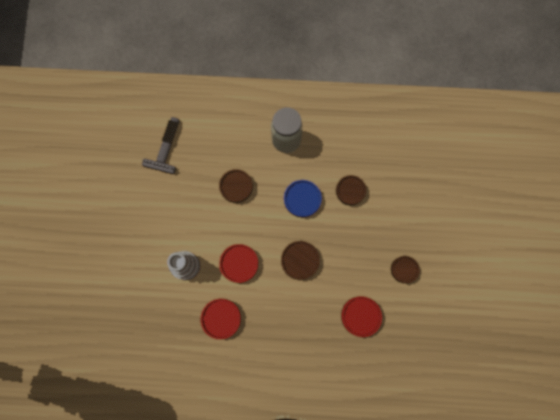

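View pics/wrist0.png

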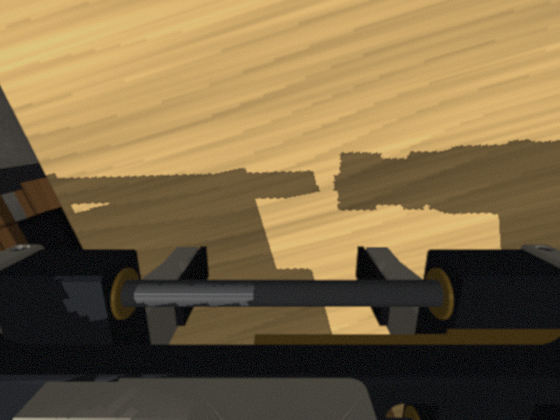

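The top view shows the stack at about (185,266). The brown bases are at (405,270) smallest, (351,191) small, (237,187) large and (301,261) largest. The red and blue dishes are decoys, the jar is at (287,130), and the rake is at (165,150).

```bash
cat > h.py <<'E'
import numpy as np, cv2
from scipy.optimize import least_squares
def proj(p,X):
    f=210/np.tan(np.radians(p['vfov']/2)); c=np.asarray(X)@p['R'].T+p['t']
    return np.c_[p['cx']+f*c[:,0]/c[:,2], p['cy']+f*c[:,1]/c[:,2]]
a=np.linspace(0,2*np.pi,60,endpoint=False)
def cyl(p,x,y,cyls,S=8):
    m=np.zeros((420*S,560*S),np.uint8) if False else None
    polys=[]
    for (R,z0,z1) in cyls:
        P=np.r_[[np.r_[x+R*np.cos(t),y+R*np.sin(t),z] for z in (z0,z1) for t in a]]
        polys.append(cv2.convexHull(proj(p,P).astype(np.float32))[:,0])
    return polys
def model_cent(p,x,y,cyls):
    polys=cyl(p,x,y,cyls)
    al=np.vstack(polys); o=np.floor(al.min(0))-2; s=16
    w,h=((al.max(0)-o+4)*s).astype(int)
    m=np.zeros((h,w),np.uint8)
    for q in polys: cv2.fillPoly(m,[np.round((q-o)*s).astype(np.int32)],255)
    M=cv2.moments(m,True); return np.array([M['m10']/M['m00'],M['m01']/M['m00']])/s+o, M['m00']/s/s
def locate(p,cent,cyls,x0):
    f=lambda v: model_cent(p,v[0],v[1],cyls)[0]-cent
    return least_squares(f,x0,diff_step=0.01).x
def ray(p,uv,z):
    f=210/np.tan(np.radians(p['vfov']/2)); d=np.array([(uv[0]-p['cx'])/f,(uv[1]-p['cy'])/f,1])
    d=p['R'].T@d; c=-p['R'].T@p['t']; return (c+d*(z-c[2])/d[2])[:2]
E
python3 - <<'E'
from h import *
from plant import r
hits={'top':dict(smallest=(405,270),small=(351,191),large=(237,187),largest=(301,261),stack=(185,268)),
'scene':dict(smallest=(243,166),small=(217,218),large=(295,283),largest=(301,211),stack=(393,258))}
D=dict(smallest=65,small=74,large=83,largest=92)
for n in hits:
    im=cv2.imread(f'pics/{n}0.png').astype(int); p=r.camera_params(n)
    b,g,rr=im[...,0],im[...,1],im[...,2]
    hsv=cv2.cvtColor(im.astype(np.uint8),cv2.COLOR_BGR2HSV)
    print(n,[ (k,im[v[1],v[0]].tolist()) for k,v in hits[n].items()])
    for k,(u,v) in hits[n].items():
        if k=='stack':
            m=(hsv[...,1]<60)&(hsv[...,2]>70); cy=[(.033,.003,.036),(.0285,.036,.066),(.024,.066,.093),(.0195,.093,.118)]
        else:
            m=(rr<(105 if n=='scene' else 75))&(rr>=b); cy=[(D[k]/2e3,0,.023)]
        m=m.astype(np.uint8)
        nl,L,st,ce=cv2.connectedComponentsWithStats(m)
        w=L[v-6:v+7,u-6:u+7]; ids=np.bincount(w.ravel(),minlength=nl); ids[0]=0; i=ids.argmax()
        x0=ray(p,(u,v),.02); x=locate(p,ce[i],cy,x0)
        print(n,k,'area',st[i,4],'model',model_cent(p,*x,cy)[1].round(),'xy',x.round(4))
    cv2.imwrite(f'pics/crop_{n}.png',cv2.resize(cv2.imread(f'pics/{n}0.png')[130:340,140:420] if n=='top' else cv2.imread(f'pics/{n}0.png')[130:340,180:460],None,fx=2.8,fy=2.8,interpolation=cv2.INTER_CUBIC))
E
```

```text
top [('smallest', [30, 47, 77]), ('small', [28, 44, 71]), ('large', [28, 44, 75]), ('largest', [27, 43, 70]), ('stack', [57, 64, 72])]Traceback (most recent call last):
  File "<stdin>", line 20, in <module>
AttributeError: 'float' object has no attribute 'round'
```

```bash
cat > loc.py <<'E'
from h import *
from plant import r
hits={'top':dict(smallest=(405,270),small=(351,191),large=(237,187),largest=(301,261),stack=(185,268)),
'scene':dict(smallest=(243,166),small=(217,218),large=(295,283),largest=(301,211),stack=(393,258))}
D=dict(smallest=65,small=74,large=83,largest=92)
for n in hits:
    im=cv2.imread(f'pics/{n}0.png').astype(int); p=r.camera_params(n)
    b,g,rr=im[...,0],im[...,1],im[...,2]
    hsv=cv2.cvtColor(im.astype(np.uint8),cv2.COLOR_BGR2HSV)
    vis=im.astype(np.uint8).copy()
    for k,(u,v) in hits[n].items():
        if k=='stack':
            m=(hsv[...,1]<(70 if n=='scene' else 75))&(hsv[...,2]>60); cy=[(.033,.003,.036),(.0285,.036,.066),(.024,.066,.093),(.0195,.093,.118)]
        else:
            m=(rr<(115 if n=='scene' else 92))&(rr>b*1.1); cy=[(D[k]/2e3,0,.023)]
        m=m.astype(np.uint8)
        nl,L,st,ce=cv2.connectedComponentsWithStats(m)
        w=L[v-6:v+7,u-6:u+7]; ids=np.bincount(w.ravel(),minlength=nl); ids[0]=0; i=ids.argmax()
        x0=ray(p,(u,v),.02); x=locate(p,ce[i],cy,x0)
        print(n,k,'area',st[i,4],'model',round(float(model_cent(p,*x,cy)[1])),'xy',x.round(4))
        cn,_=cv2.findContours((L==i).astype(np.uint8),0,1); 
        vis=cv2.drawContours(vis,cn,-1,(0,255,0),1)
        for q in cyl(p,*x,cy): cv2.polylines(vis,[np.round(q*8).astype(np.int32)],True,(255,255,0),1,cv2.LINE_AA,3)
    vis=vis[130:340,140:430] if n=='top' else vis[130:340,170:460]
    cv2.imwrite(f'pics/crop_{n}.png',cv2.resize(vis,None,fx=2.75,fy=2.75,interpolation=cv2.INTER_NEAREST))
E
python3 loc.py
```

```text
top smallest area 645 model 689 xy [ 0.4561 -0.2589]
top small area 770 model 787 xy [ 0.6406 -0.1298]
top large area 965 model 962 xy [0.6361 0.1495]
top largest area 1257 model 1241 xy [ 0.4636 -0.0148]
top stack area 758 model 793 xy [0.4379 0.2586]
scene smallest area 357 model 408 xy [ 0.4544 -0.2582]
scene small area 596 model 672 xy [ 0.6403 -0.1277]
scene large area 1033 model 1118 xy [0.6366 0.1531]
scene largest area 862 model 935 xy [ 0.4631 -0.0119]
scene stack area 1175 model 1302 xy [0.4344 0.2576]
```

View pics/crop_top.png

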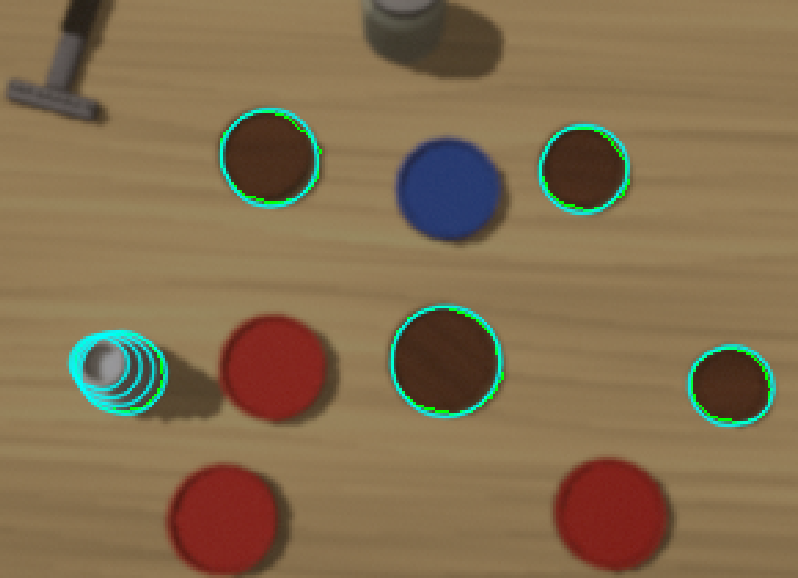

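View pics/crop_scene.png

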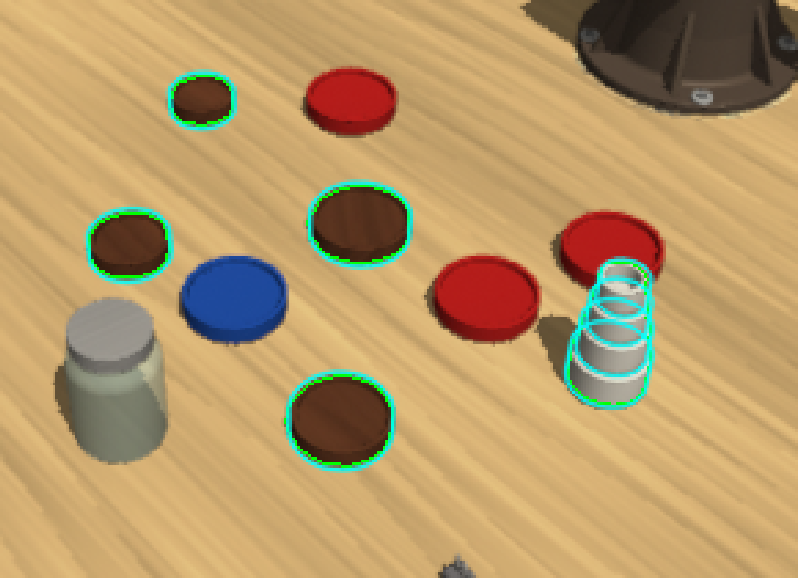

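```bash
python3 -m inch '0 0 0 0 0 0.06 1;0 0 0 0 0 0.11 1;0 0 0 0 0 0.12 1;0 0 0 0 0 0.12 1;0 0 0 0 0 0.12 1;0 0 0 0 0 0.12 1;0 0 0 0 0 0.12 1;0 0 0 0 0 0.12 1;0 0 0 0 0 0.12 1;0 0 0 0 0 0.12 1;0 0 0 0 0 0.11 1;0 0 0 0 0 0.06 1;0 0 0 0 0 0.02 1;0 0 0 0 0 0 1'
```

```text
time_s: 2.82
tcp_pos: [0.178, 0.6511, 0.2266]
eef_rot: [180.0, 0.0, -90.9]
contact_force: [0.4, 0.0, -1.1]
gripper_width: 0.0876
```

```bash
python3 -m inch '0.01 -0.007 0 0 0 -0.016 1;0.022 -0.014 0 0 0 0 1;0.03 -0.02 0 0 0 0 1;0.03 -0.02 0 0 0 0 1;0.03 -0.02 0 0 0 0 1;0.03 -0.02 0 0 0 0 1;0.03 -0.02 0 0 0 0 1;0.03 -0.02 0 0 0 0 1;0.03 -0.02 0 0 0 0 1;0.03 -0.02 0 0 0 0 1;0.03 -0.02 0 0 0 0 1;0.03 -0.02 0 0 0 0 1;0.03 -0.02 0 0 0 0 1;0.02 -0.012 0 0 0 0 1;0.01 -0.005 0 0 0 0 1;0.001 0 0 0 0 0 1;0 0 0 0 0 0 1;0 0 0 0 0 0 1'
python3 - <<'E'
from h import *
from plant import r
print(r.get_state()['tcp_pos'])
p=r.camera_params('wrist'); im=r.capture('wrist'); cv2.imwrite('pics/w1.png',im[:,:,::-1])
E
```

```text
time_s: 4.32
tcp_pos: [0.4356, 0.2586, 0.2266]
eef_rot: [-180.0, 0.0, -89.9]
contact_force: [0.7, 0.0, 1.2]
gripper_width: 0.0878
[0.4355924  0.25861817 0.22663524]
```

View pics/w1.png

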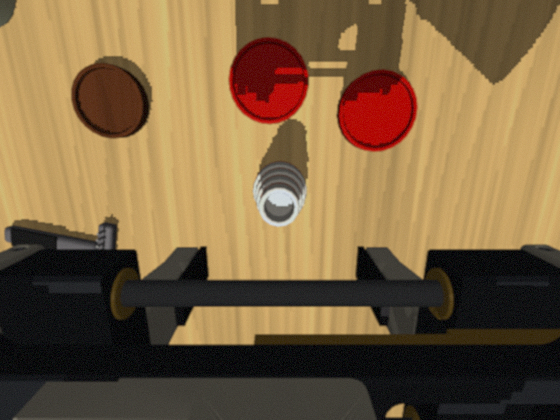

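The wrist view shows the stack at about (279,207), centred between the jaws, so I'll fit its rim.

```bash
cat > wr.py <<'E'
from h import *
def fitcyl(p,m,uv,cyls,x0,win=8):
    nl,L,st,ce=cv2.connectedComponentsWithStats(m.astype(np.uint8)); u,v=uv
    w=L[v-win:v+win+1,u-win:u+win+1]; ids=np.bincount(w.ravel(),minlength=nl); ids[0]=0; i=ids.argmax()
    cn,_=cv2.findContours((L==i).astype(np.uint8),cv2.RETR_EXTERNAL,1); c=max(cn,key=cv2.contourArea)
    f=np.zeros(m.shape,np.uint8); cv2.drawContours(f,[c],-1,1,-1)
    M=cv2.moments(f,True); cent=np.array([M['m10'],M['m01']])/M['m00']
    x=locate(p,cent,cyls,x0); return x,M['m00'],model_cent(p,*x,cyls)[1],c
def draw(im,p,c,x,cyls,name,box,fx):
    v=im[:,:,::-1].copy(); cv2.drawContours(v,[c],-1,(0,255,0),1)
    for q in cyl(p,*x,cyls): cv2.polylines(v,[np.round(q*8).astype(np.int32)],True,(255,255,0),1,cv2.LINE_AA,3)
    a,b,e,d=box; cv2.imwrite(name,cv2.resize(v[b:d,a:e],None,fx=fx,fy=fx,interpolation=cv2.INTER_NEAREST))
E
python3 - <<'E'
from wr import *
from plant import r
p=r.camera_params('wrist'); im=cv2.imread('pics/w1.png')[:,:,::-1]
h=cv2.cvtColor(np.ascontiguousarray(im),cv2.COLOR_RGB2HSV)
cy=[(.033,.003,.036),(.0285,.036,.066),(.024,.066,.093),(.0195,.093,.118)]
m=(h[...,1]<60)&(h[...,2]>80); 
m[240:]=0
x,A,B,c=fitcyl(p,m,(279,200),cy,(.436,.258)); print(x,A,B)
draw(im,p,c,x,cy,'pics/w1s.png',(220,140,340,240),5)
# base_large left
m=(im[...,0]<125)&(im[...,0]>im[...,2]*1.3)&(im[...,1]>im[...,0]*.4)
x2,A,B,c2=fitcyl(p,m,(110,100),[(.0415,0,.023)],(.636,.151)); print('large',x2,A,B)
draw(im,p,c2,x2,[(.0415,0,.023)],'pics/w1b.png',(50,40,190,150),5)
E
```

```text
[0.43750066 0.2577613 ] 2577.0 2838.51171875
large [0.63572309 0.15085929] 5108.0 4858.078125
```

View pics/w1s.png

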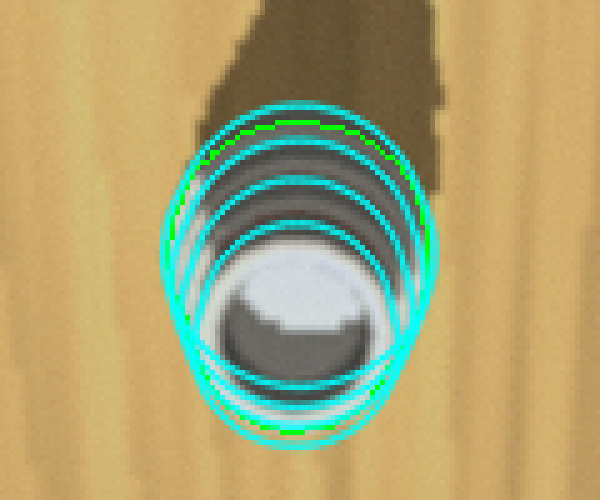

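View pics/w1b.png

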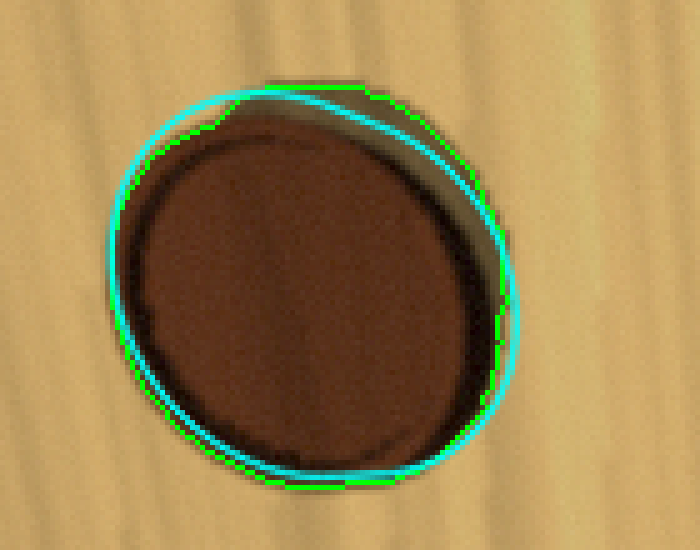

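```bash
python3 - <<'E'
from wr import *
from plant import r
for n,uv in (('wrist',(280.4,207.2)),('top',(178.9,262.7)),('scene',(397.6,229.6))):
    print(n,ray(r.camera_params(n),uv,.118))
for n,b in (('top',(165,245,215,290)),('scene',(365,215,425,285))):
    im=cv2.imread(f'pics/{n}0.png')[b[1]:b[3],b[0]:b[2]]
    cv2.imwrite(f'pics/z_{n}.png',cv2.resize(im,None,fx=8,fy=8,interpolation=cv2.INTER_CUBIC))
E
```

```text
wrist [0.43590572 0.25555365]
top [0.43455276 0.24834696]
scene [0.43282441 0.25801603]
```

View pics/z_top.png

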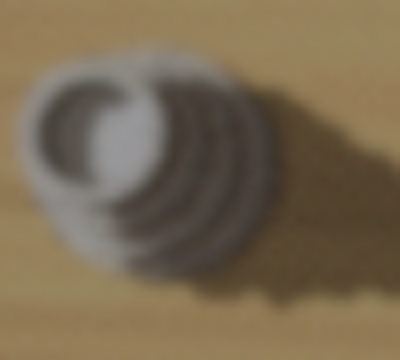

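View pics/z_scene.png

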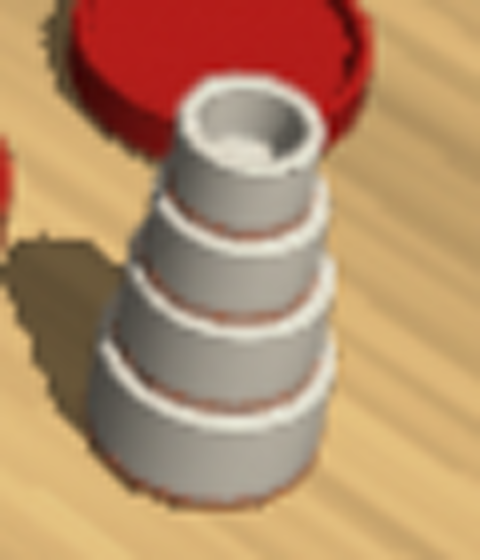

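```bash
python3 -m inch '0.001 0 0.008 0 0 0 1;0.001 0 0.015 0 0 0 1;0.001 0 0.018 0 0 0 1;0 0 0.018 0 0 0 1;0 0 0.018 0 0 0 1;0 0 0.018 0 0 0 1;0 0 0.015 0 0 0 1;0 0 0.009 0 0 0 1;0 0 0.005 0 0 0 1;0 0 0.002 0 0 0 1;0 0 0 0 0 0 1;0 0 0 0 0 0 1' 10
python3 - <<'E'
from plant import r
import cv2
cv2.imwrite('pics/w2.png',r.capture('wrist')[:,:,::-1])
E
```

```text
time_s: 5.37
tcp_pos: [0.4361, 0.2555, 0.1012]
eef_rot: [-180.0, 0.0, -90.0]
contact_force: [0.4, 0.4, 0.6]
gripper_width: 0.0879
```

View pics/w2.png

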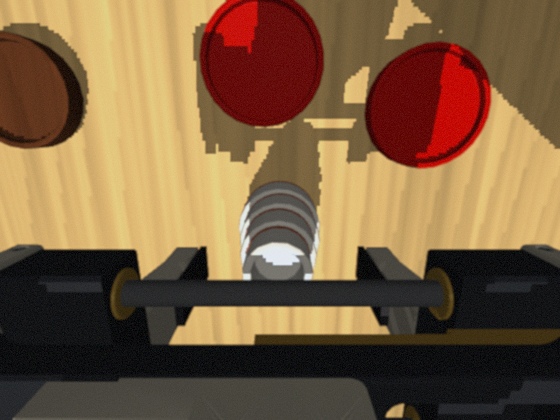

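The dish is centred between the fingers at u of about 280. Closing.

```bash
python3 -m inch '0 0 0 0 0 0 0.6;0 0 0 0 0 0 0.5;0 0 0 0 0 0 0.45;0 0 0 0 0 0 0.42;0 0 0 0 0 0 0.3;0 0 0 0 0 0 0.3;0 0 0 0 0 0 0.3;0 0 0 0 0 0 0.3' 10
```

```text
time_s: 6.08
tcp_pos: [0.436, 0.2551, 0.1006]
eef_rot: [-180.0, 0.0, -90.0]
contact_force: [1.5, 0.2, 1.2]
gripper_width: 0.04
```

```bash
python3 -m inch '0 0 0 0 0 0 0.3;0 0 -0.003 0 0 0 0.3;0 0 -0.006 0 0 0 0.3;0 0 -0.01 0 0 0 0.3;0 0 -0.015 0 0 0 0.3;0 0 -0.015 0 0 0 0.3;0 0 -0.008 0 0 0 0.3;0 0 -0.003 0 0 0 0.3;0 0 0 0 0 0 0.3' 10
python3 - <<'E'
from plant import r
import cv2
for n in('wrist','scene'): cv2.imwrite(f'pics/{n}3.png',r.capture(n)[:,:,::-1])
im=cv2.imread('pics/scene3.png')[180:300,320:460]; cv2.imwrite('pics/s3.png',cv2.resize(im,None,fx=5,fy=5,interpolation=cv2.INTER_CUBIC))
E
```

```text
time_s: 6.83
tcp_pos: [0.436, 0.2553, 0.1616]
eef_rot: [-179.9, 0.1, -90.0]
contact_force: [0.2, 0.2, -0.6]
gripper_width: 0.0385
```

View pics/wrist3.png

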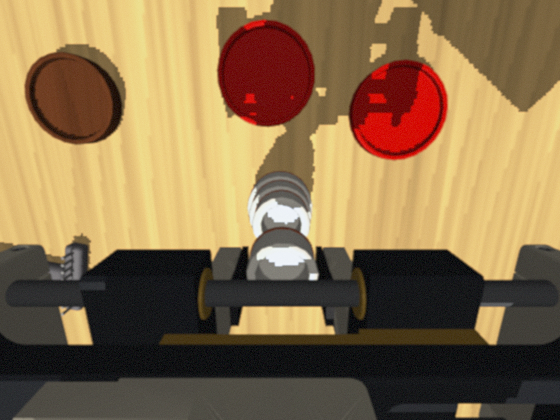

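View pics/s3.png

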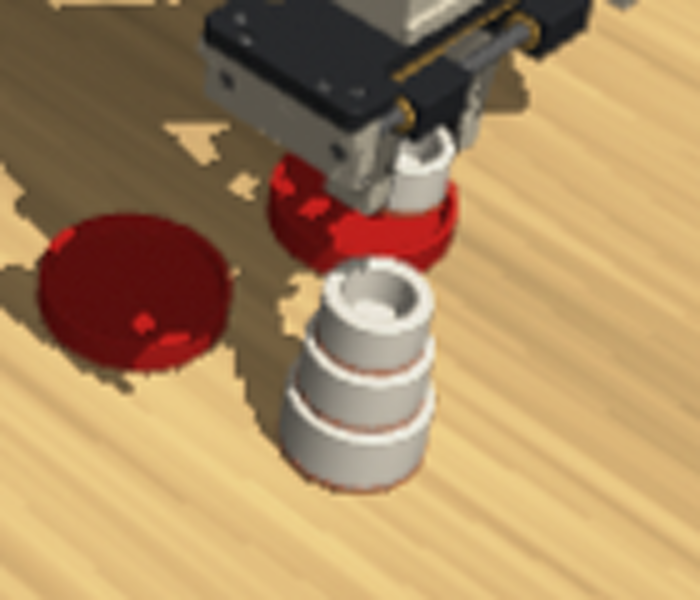

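```bash
python3 - <<'E'
from wr import *
from plant import r
p=r.camera_params('wrist'); s=r.get_state()['tcp_pos']
im=cv2.imread('pics/wrist3.png')
v=im.copy()
for y,c in((s[1],(0,255,0)),):
    q=cyl(p,s[0],y,[(.0195,s[2]-.008,s[2]+.017)])[0]; print(y,q.min(0),q.max(0))
    cv2.polylines(v,[np.round(q*8).astype(np.int32)],True,c,1,cv2.LINE_AA,3)
for R,z0,z1 in[(.033,.003,.036),(.0285,.036,.066),(.024,.066,.093)]:
    q=cyl(p,.436,.256,[(R,z0,z1)])[0]
    cv2.polylines(v,[np.round(q*8).astype(np.int32)],True,(255,255,0),1,cv2.LINE_AA,3)
cv2.imwrite('pics/w3z.png',cv2.resize(v[160:310,200:360],None,fx=4.5,fy=4,interpolation=cv2.INTER_NEAREST))
E
```

```text
0.254756863001357 [244.19316 225.82246] [316.28174 306.33542]
```

View pics/w3z.png

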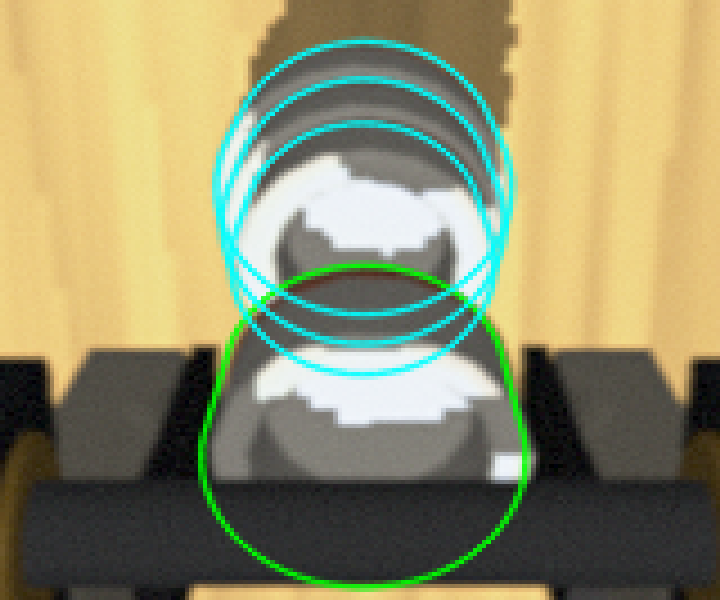

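```bash
python3 -m inch '0.008 0 0 0 0 0 0.3;0.018 0 0 0 0 0 0.3;0.028 0 0 0 0 0 0.3;0.033 -0.0019 0 0 0 0 0.3;0.033 -0.0019 0 0 0 0 0.3;0.033 -0.0019 0 0 0 0 0.3;0.033 -0.0019 0 0 0 0 0.3;0.033 -0.0019 0 0 0 0 0.3;0.033 -0.0019 0 0 0 0 0.3;0.033 -0.0019 0 0 0 0 0.3;0.033 -0.0019 0 0 0 0 0.3;0.033 -0.0019 0 0 0 0 0.3;0.033 -0.0019 0 0 0 0 0.3;0.033 0 0 0 0 0 0.3;0.03 0 0 0 0 0 0.3;0.028 0 0 0 0 0 0.3;0.02 0 0 0 0 0 0.3;0.012 0 0 0 0 0 0.3;0.007 0 0 0 0 0 0.3;0 0 0 0 0 0 0.3' 10
python3 - <<'E'
from wr import *
from plant import r
p=r.camera_params('wrist'); s=r.get_state()['tcp_pos']; im=r.capture('wrist')[:,:,::-1].copy(); print(s)
cv2.imwrite('pics/w4.png',im)
for (x,y,R) in ((.455,-.2586,.0325),):
  for RR,z in ((R,.023),(R-.005,.023),(R,0)):
    q=cyl(p,x,y,[(RR,z,z)])[0]
    cv2.polylines(im,[np.round(q*8).astype(np.int32)],True,(255,255,0),1,cv2.LINE_AA,3)
q=cyl(p,s[0],s[1],[(.0195,s[2]-.008,s[2]+.017)])[0]
cv2.polylines(im,[np.round(q*8).astype(np.int32)],True,(0,255,0),1,cv2.LINE_AA,3)
cv2.imwrite('pics/w4z.png',cv2.resize(im[130:310,180:380],None,fx=4,fy=3.3,interpolation=cv2.INTER_CUBIC))
E
```

```text
time_s: 8.6
tcp_pos: [0.4539, -0.26, 0.16]
eef_rot: [179.9, 0.0, -90.1]
contact_force: [0.3, 0.2, -0.9]
gripper_width: 0.0387
[ 0.45388635 -0.26004309  0.16003091]
```

View pics/w4z.png

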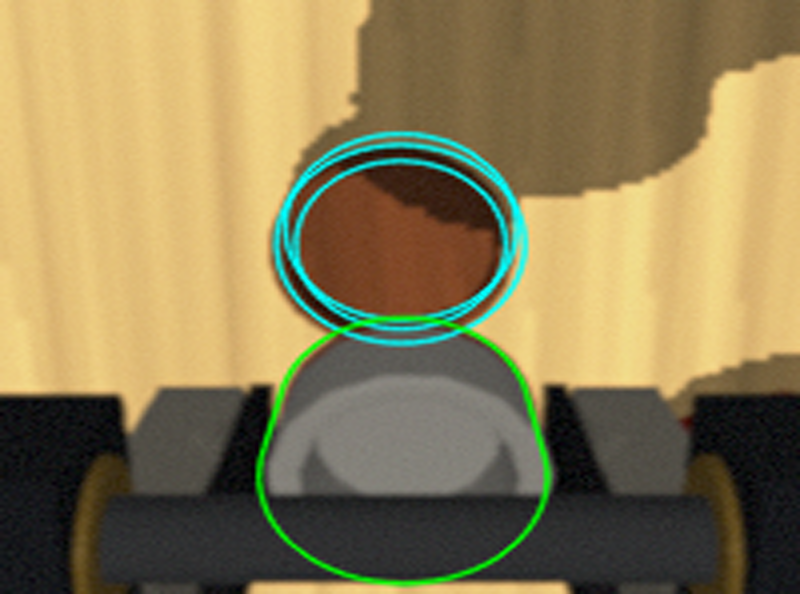

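```bash
python3 -m inch '-0.0007 -0.0005 0.006 0 0 0 0.3;-0.0007 -0.0005 0.014 0 0 0 0.3;0 0 0.02 0 0 0 0.3;0 0 0.022 0 0 0 0.3;0 0 0.022 0 0 0 0.3;0 0 0.018 0 0 0 0.3;0 0 0.012 0 0 0 0.3;0 0 0.008 0 0 0 0.3;0 0 0.005 0 0 0 0.3;0 0 0.003 0 0 0 0.3;0 0 0.001 0 0 0 0.3;0 0 0 0 0 0 0.3;0 0 0 0 0 0 0.3' 10
python3 - <<'E'
from plant import r
import cv2
print(r.get_state()['tcp_pos'])
cv2.imwrite('pics/w5.png',r.capture('wrist')[:,:,::-1])
im=r.capture('scene')[:,:,::-1][120:220,180:320]; cv2.imwrite('pics/s5.png',cv2.resize(im,None,fx=5,fy=5,interpolation=cv2.INTER_CUBIC))
E
```

```text
time_s: 9.73
tcp_pos: [0.4563, -0.2577, 0.0302]
eef_rot: [-179.9, -0.0, -90.0]
contact_force: [-0.3, 0.1, -1.7]
gripper_width: 0.0389
[ 0.45631787 -0.25765699  0.03021615]
```

View pics/w5.png

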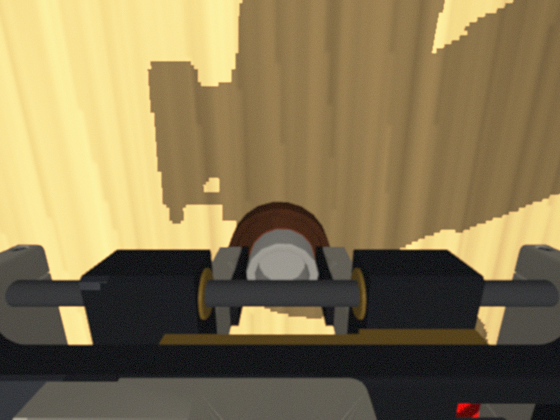

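View pics/s5.png

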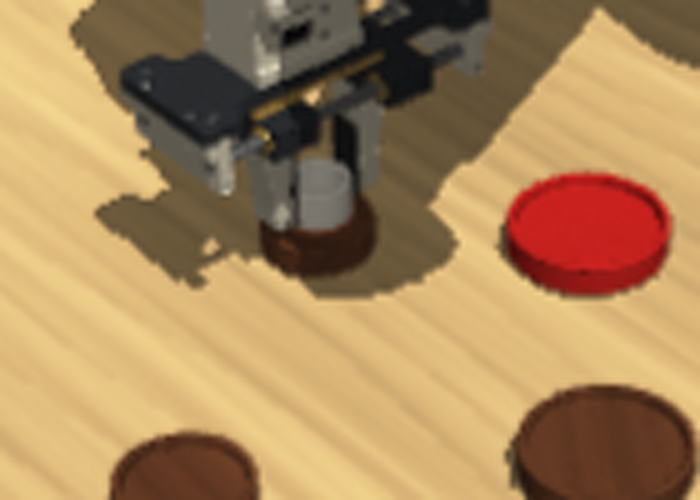

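It sits over the base, centred within about 1.5 mm, so I lower the last 3–4 mm and release.

```bash
python3 -m inch '0 0 0.0015 0 0 0 0.3;0 0 0.001 0 0 0 0.3;0 0 0.0008 0 0 0 0.3;0 0 0 0 0 0 0.3;0 0 0 0 0 0 0.3' 10
```

```text
time_s: 10.25
tcp_pos: [0.4559, -0.2577, 0.0264]
eef_rot: [-180.0, -0.0, -90.0]
contact_force: [-0.3, 0.3, 3.7]
gripper_width: 0.039
```

```bash
python3 -m inch '0 0 0 0 0 0 0.48;0 0 0 0 0 0 0.5;0 0 0 0 0 0 0.55;0 0 0 0 0 0 0.6;0 0 0 0 0 0 0.65;0 0 0 0 0 0 0.65;0 0 -0.003 0 0 0 0.7;0 0 -0.01 0 0 0 0.8;0 0 -0.02 0 0 0 0.9;0 0 -0.03 0 0 0 1;0 0 -0.03 0 0 0 1;0 0 -0.02 0 0 0 1;0 0 -0.01 0 0 0 1;0 0 0 0 0 0 1' 10
python3 - <<'E'
from wr import *
from plant import r
p=r.camera_params('wrist'); s=r.get_state()['tcp_pos']; im=r.capture('wrist')[:,:,::-1].copy(); print(s)
for (x,y,R,zs) in ((.455,-.2586,.0325,(0.023,)),(.4563,-.2577,.0195,(.044,.019))):
  for z in zs:
    q=cyl(p,x,y,[(R,z,z)])[0]
    cv2.polylines(im,[np.round(q*8).astype(np.int32)],True,(255,255,0),1,cv2.LINE_AA,3)
cv2.imwrite('pics/w6.png',im)
E
```

```text
time_s: 11.42
tcp_pos: [0.4573, -0.258, 0.1526]
eef_rot: [-179.7, -0.1, -90.0]
contact_force: [0.1, -0.4, 0.2]
gripper_width: 0.0877
[ 0.45728599 -0.25801875  0.15260581]
```

View pics/w6.png

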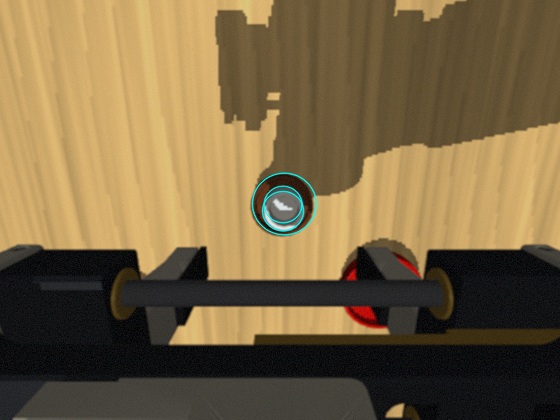

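The smallest dish stands in its base at (283,208), about concentric. Back to the stack.

```bash
python3 -m inch '-0.008 0 0 0 0 0 1;-0.018 0 0 0 0 0 1;-0.028 0 0 0 0 0 1;-0.033 0.002 0 0 0 0 1;-0.033 0.002 0 0 0 0 1;-0.033 0.002 0 0 0 0 1;-0.033 0.002 0 0 0 0 1;-0.033 0.002 0 0 0 0 1;-0.033 0.002 0 0 0 0 1;-0.033 0.002 0 0 0 0 1;-0.033 0.002 0 0 0 0 1;-0.033 0.002 0 0 0 0 1;-0.033 0.002 0 0 0 0 1;-0.033 0 0 0 0 0 1;-0.03 0 0 0 0 0 1;-0.028 0 0 0 0 0 1;-0.02 0 0 0 0 0 1;-0.012 0 0 0 0 0 1;-0.008 0 0 0 0 0 1;0 0 0 0 0 0 1'
python3 - <<'E'
from wr import *
from plant import r
p=r.camera_params('wrist'); s=r.get_state()['tcp_pos']; im=r.capture('wrist')[:,:,::-1].copy(); print(s)
cv2.imwrite('pics/w7.png',im)
for R,z in((.033,.036),(.0285,.066),(.024,.093)):
    q=cyl(p,.436,.256,[(R,z,z)])[0]
    cv2.polylines(im,[np.round(q*8).astype(np.int32)],True,(255,255,0),1,cv2.LINE_AA,3)
cv2.imwrite('pics/w7z.png',cv2.resize(im[150:270,220:340],None,fx=5,fy=5,interpolation=cv2.INTER_NEAREST))
E
```

```text
time_s: 13.13
tcp_pos: [0.4354, 0.258, 0.1483]
eef_rot: [179.9, -0.1, -89.9]
contact_force: [-0.0, -1.1, -0.3]
gripper_width: 0.0873
[0.43535369 0.25798696 0.14831904]
```

View pics/w7z.png

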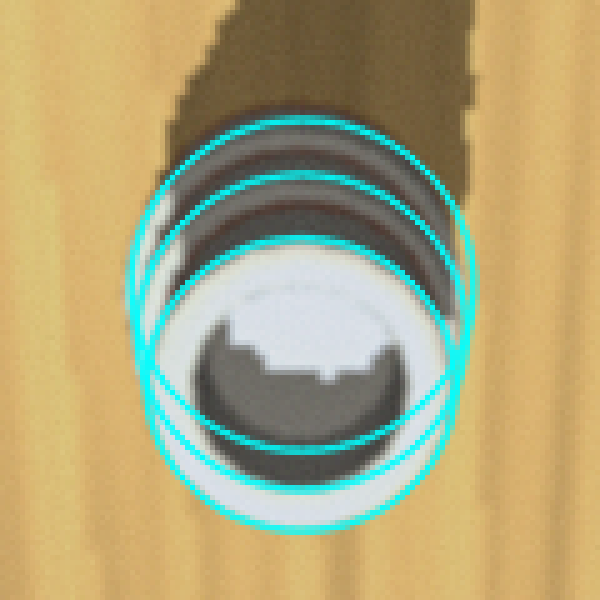

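```bash
python3 -m inch '0.001 -0.0005 0.006 0 0 0 1;0.001 0 0.012 0 0 0 1;0 0 0.015 0 0 0 1;0 0 0.015 0 0 0 1;0 0 0.012 0 0 0 1;0 0 0.007 0 0 0 1;0 0 0.004 0 0 0 1;0 0 0.003 0 0 0 1;0 0 0 0 0 0 1;0 0 0 0 0 0 1' 12
```

```text
time_s: 14.02
tcp_pos: [0.4366, 0.2554, 0.0757]
eef_rot: [-180.0, 0.0, -90.0]
contact_force: [0.7, 0.9, 0.6]
gripper_width: 0.0877
```

```bash
python3 -m inch '0 0 0.0015 0 0 0 0.8;0 0 0 0 0 0 0.65;0 0 0 0 0 0 0.58;0 0 0 0 0 0 0.54;0 0 0 0 0 0 0.4;0 0 0 0 0 0 0.4;0 0 0 0 0 0 0.4;0 0 0 0 0 0 0.4;0 0 0 0 0 0 0.4' 12
```

```text
time_s: 14.77
tcp_pos: [0.4364, 0.2555, 0.0738]
eef_rot: [-180.0, 0.0, -90.0]
contact_force: [1.0, -0.3, -0.5]
gripper_width: 0.047
```

```bash
python3 -m inch '0 0 -0.003 0 0 0 0.4;0 0 -0.006 0 0 0 0.4;0 0 -0.011 0 0 0 0.4;0 0 -0.017 0 0 0 0.4;0 0 -0.018 0 0 0 0.4;0 0 -0.015 0 0 0 0.4;0 0 -0.01 0 0 0 0.4;0 0 -0.005 0 0 0 0.4;0 0 -0.001 0 0 0 0.4;0 0 0 0 0 0 0.4' 12
python3 - <<'E'
from wr import *
from plant import r
p=r.camera_params('wrist'); s=r.get_state()['tcp_pos']; im=r.capture('wrist')[:,:,::-1].copy(); print(s)
print('jar',ray(r.camera_params('top'),(287,119),.115),ray(r.camera_params('scene'),(211,251),.115))
for R,z in((.033,.036),(.0285,.066)):
    q=cyl(p,.436,.256,[(R,z,z)])[0]
    cv2.polylines(im,[np.round(q*8).astype(np.int32)],True,(255,255,0),1,cv2.LINE_AA,3)
q=cyl(p,s[0],s[1],[(.024,s[2]-.008,s[2]+.019)])[0]
cv2.polylines(im,[np.round(q*8).astype(np.int32)],True,(0,255,0),1,cv2.LINE_AA,3)
cv2.imwrite('pics/w8z.png',cv2.resize(im[150:310,200:360],None,fx=4,fy=3.5,interpolation=cv2.INTER_NEAREST))
E
```

```text
time_s: 15.6
tcp_pos: [0.4361, 0.2553, 0.1596]
eef_rot: [180.0, 0.0, -90.0]
contact_force: [-0.7, 0.1, -0.4]
gripper_width: 0.0475
[0.43611912 0.25527901 0.15959439]
jar [0.77383904 0.03655825] [0.7702049  0.04562932]
```

View pics/w8z.png

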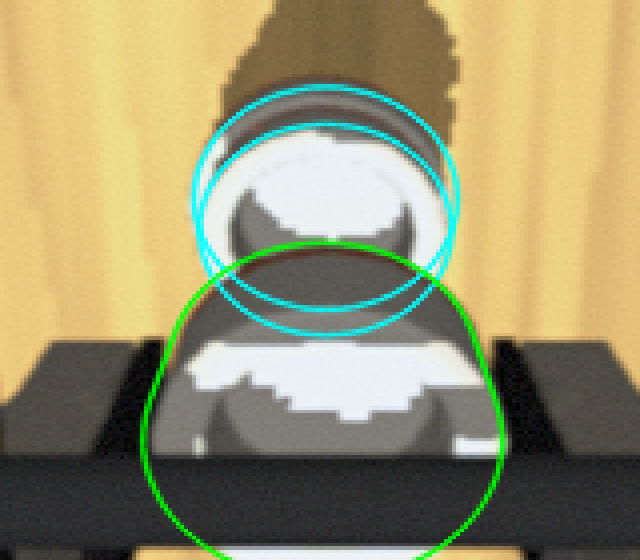

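```bash
python3 -m inch '0.008 -0.0042 0 0 0 0 0.4;0.018 -0.0095 0 0 0 0 0.4;0.027 -0.0143 0 0 0 0 0.4;0.032 -0.017 0 0 0 0 0.4;0.032 -0.017 0 0 0 0 0.4;0.032 -0.017 0 0 0 0 0.4;0.032 -0.017 0 0 0 0 0.4;0.032 -0.017 0 0 0 0 0.4;0.032 -0.017 0 0 0 0 0.4;0.032 -0.017 0 0 0 0 0.4;0.032 -0.017 0 0 0 0 0.4;0.03 -0.016 0 0 0 0 0.4;0.02 -0.0106 0 0 0 0 0.4;0.015 -0.008 0 0 0 0 0.4;0.008 -0.0042 0 0 0 0 0.4;0.0025 -0.0012 0 0 0 0 0.4;0 0 0 0 0 0 0.4;0 0 0 0 0 0 0.4' 12
python3 - <<'E'
from wr import *
from plant import r
p=r.camera_params('wrist'); s=r.get_state()['tcp_pos']; im=r.capture('wrist')[:,:,::-1].copy(); print(s)
for R,z in((.037,.023),(.032,.023),(.037,0)):
    q=cyl(p,.6405,-.1288,[(R,z,z)])[0]
    cv2.polylines(im,[np.round(q*8).astype(np.int32)],True,(255,255,0),1,cv2.LINE_AA,3)
q=cyl(p,s[0],s[1],[(.024,s[2]-.008,s[2]+.019)])[0]
cv2.polylines(im,[np.round(q*8).astype(np.int32)],True,(0,255,0),1,cv2.LINE_AA,3)
cv2.imwrite('pics/w9z.png',cv2.resize(im[130:310,180:380],None,fx=4,fy=3.3,interpolation=cv2.INTER_CUBIC))
E
```

```text
time_s: 17.15
tcp_pos: [0.6398, -0.1285, 0.1594]
eef_rot: [180.0, 0.0, -90.0]
contact_force: [-0.6, 0.3, -0.8]
gripper_width: 0.0473
[ 0.63977056 -0.12854886  0.15937703]
```

View pics/w9z.png

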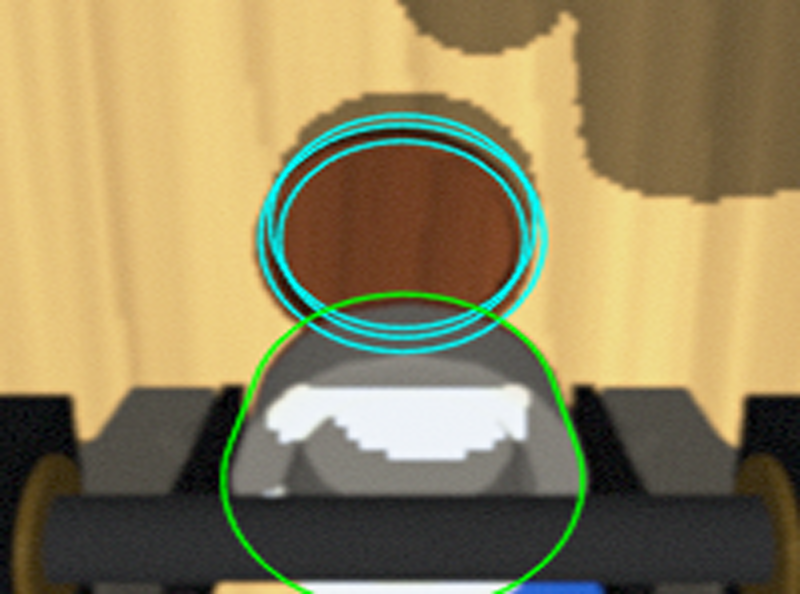

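```bash
python3 -m inch '0 -0.0005 0.006 0 0 0 0.4;0 -0.0005 0.014 0 0 0 0.4;0 0 0.02 0 0 0 0.4;0 0 0.022 0 0 0 0.4;0 0 0.022 0 0 0 0.4;0 0 0.018 0 0 0 0.4;0 0 0.012 0 0 0 0.4;0 0 0.008 0 0 0 0.4;0 0 0.005 0 0 0 0.4;0 0 0.002 0 0 0 0.4;0 0 0 0 0 0 0.4;0 0 0 0 0 0 0.4;0 0 0 0 0 0 0.4' 12
```

```text
time_s: 18.28
tcp_pos: [0.642, -0.1291, 0.0318]
eef_rot: [-179.9, 0.0, -90.0]
contact_force: [0.1, -0.1, -0.2]
gripper_width: 0.0469
```

```bash
python3 -m inch '-0.0005 0.0003 0.002 0 0 0 0.4;0 0 0.0015 0 0 0 0.4;0 0 0.001 0 0 0 0.4;0 0 0.0007 0 0 0 0.4;0 0 0 0 0 0 0.4;0 0 0 0 0 0 0.4;0 0 0 0 0 0 0.4' 12
python3 - <<'E'
from plant import r
import cv2
print(r.get_state()['tcp_pos'],r.get_state()['contact_force'])
a=r.capture('wrist')[:,:,::-1]
b=r.capture('scene')[:,:,::-1][160:270,150:290]; b=cv2.resize(b,(560,440),interpolation=cv2.INTER_CUBIC)
cv2.imwrite('pics/s10.png',b); cv2.imwrite('pics/w10.png',a)
E
```

```text
time_s: 18.87
tcp_pos: [0.6412, -0.1286, 0.0267]
eef_rot: [-180.0, -0.0, -90.0]
contact_force: [-2.8, 1.6, 8.1]
gripper_width: 0.0468
[ 0.64115273 -0.12861777  0.026747  ] [-2.84716494  1.62679671  8.11593651]
```

View pics/s10.png

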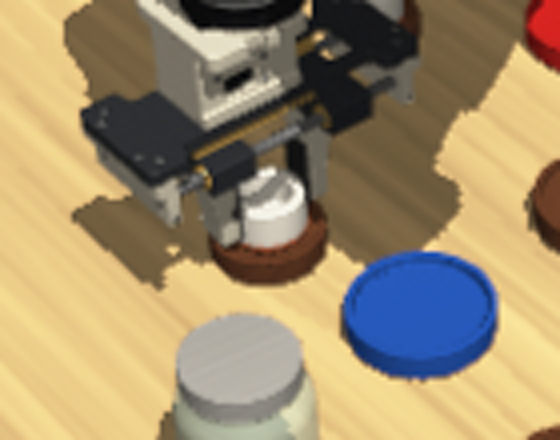

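View pics/w10.png

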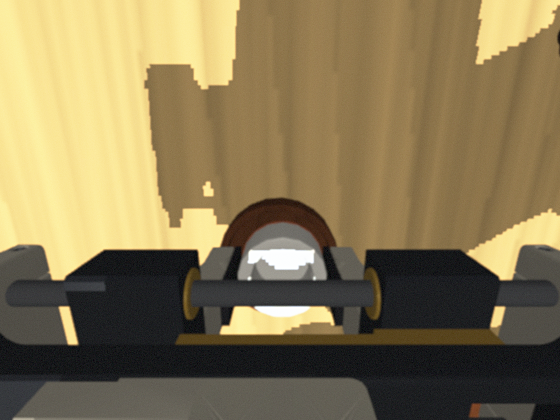

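The wrist shows 8 N upward, so the dish is on the floor of its base, central. Release and rise.

```bash
python3 -m inch '0 0 -0.0004 0 0 0 0.5;0 0 0 0 0 0 0.56;0 0 0 0 0 0 0.6;0 0 0 0 0 0 0.66;0 0 0 0 0 0 0.72;0 0 0 0 0 0 0.72;0 0 -0.003 0 0 0 0.8;0 0 -0.01 0 0 0 0.9;0 0 -0.02 0 0 0 1;0 0 -0.03 0 0 0 1;0 0 -0.03 0 0 0 1;0 0 -0.02 0 0 0 1;0 0 -0.01 0 0 0 1;0 0 0 0 0 0 1' 12
python3 - <<'E'
from wr import *
from plant import r
p=r.camera_params('wrist'); s=r.get_state()['tcp_pos']; im=r.capture('wrist')[:,:,::-1].copy(); print(s)
for (x,y,R,zs) in ((.6408,-.1284,.037,(0.023,)),(.6412,-.1286,.024,(.046,.019))):
  for z in zs:
    q=cyl(p,x,y,[(R,z,z)])[0]
    cv2.polylines(im,[np.round(q*8).astype(np.int32)],True,(255,255,0),1,cv2.LINE_AA,3)
cv2.imwrite('pics/w11.png',cv2.resize(im[130:310,180:380],None,fx=4,fy=3.3,interpolation=cv2.INTER_CUBIC))
E
```

```text
time_s: 20.13
tcp_pos: [0.6426, -0.1287, 0.1528]
eef_rot: [-179.7, -0.0, -90.0]
contact_force: [1.5, -0.7, -0.4]
gripper_width: 0.0875
[ 0.64261298 -0.12868516  0.15275941]
```

View pics/w11.png

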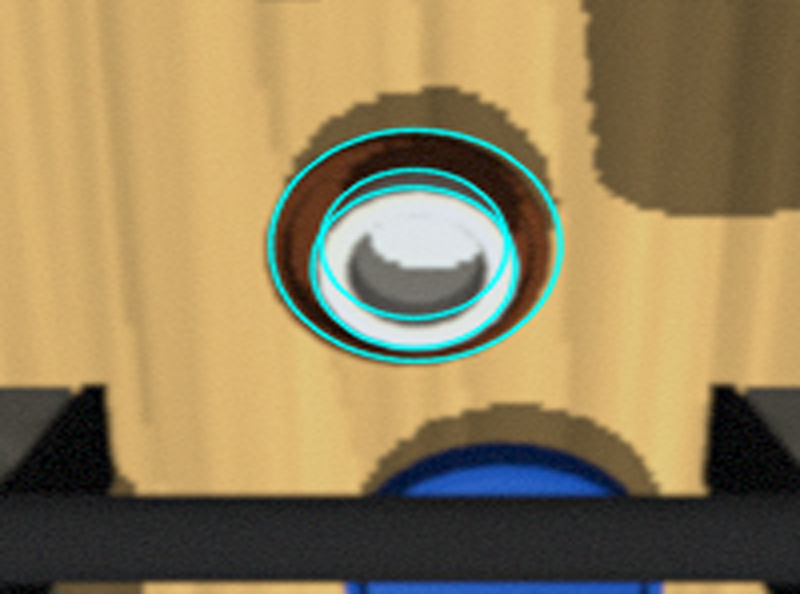

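The second dish is standing in its base. Back to the stack.

```bash
python3 -m inch '-0.008 0.0042 0 0 0 0 1;-0.018 0.0095 0 0 0 0 1;-0.027 0.0143 0 0 0 0 1;-0.032 0.017 0 0 0 0 1;-0.032 0.017 0 0 0 0 1;-0.032 0.017 0 0 0 0 1;-0.032 0.017 0 0 0 0 1;-0.032 0.017 0 0 0 0 1;-0.032 0.017 0 0 0 0 1;-0.032 0.017 0 0 0 0 1;-0.032 0.017 0 0 0 0 1;-0.03 0.016 0 0 0 0 1;-0.02 0.0106 0 0 0 0 1;-0.015 0.008 0 0 0 0 1;-0.008 0.0042 0 0 0 0 1;-0.004 0.0012 0 0 0 0 1;0 0 0 0 0 0 1;0 0 0 0 0 0 1'
python3 - <<'E'
from wr import *
from plant import r
p=r.camera_params('wrist'); s=r.get_state()['tcp_pos']; im=r.capture('wrist')[:,:,::-1].copy(); print(s)
for R,z in((.033,.036),(.0285,.066)):
    q=cyl(p,.4365,.258,[(R,z,z)])[0]
    cv2.polylines(im,[np.round(q*8).astype(np.int32)],True,(255,255,0),1,cv2.LINE_AA,3)
cv2.imwrite('pics/w12z.png',cv2.resize(im[150:270,220:340],None,fx=5,fy=5,interpolation=cv2.INTER_NEAREST))
E
```

```text
time_s: 21.68
tcp_pos: [0.4369, 0.2567, 0.1484]
eef_rot: [180.0, -0.1, -90.0]
contact_force: [-0.1, -0.2, 0.1]
gripper_width: 0.0877
[0.43689378 0.25673593 0.14839624]
```

View pics/w12z.png

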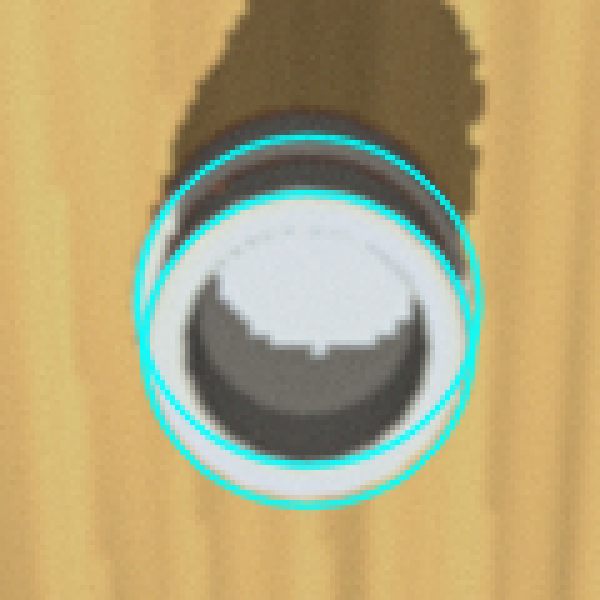

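```bash
python3 -m inch '-0.0005 0 0.006 0 0 0 1;0 0 0.014 0 0 0 1;0 0 0.02 0 0 0 1;0 0 0.022 0 0 0 1;0 0 0.016 0 0 0 1;0 0 0.012 0 0 0 1;0 0 0.007 0 0 0 1;0 0 0.004 0 0 0 1;0 0 0.002 0 0 0 1;0 0 0.001 0 0 0 1;0 0 0 0 0 0 1;0 0 0 0 0 0 1' 14
```

```text
time_s: 22.73
tcp_pos: [0.4373, 0.2582, 0.0456]
eef_rot: [-180.0, 0.0, -90.0]
contact_force: [-0.4, 0.5, -0.1]
gripper_width: 0.088
```

```bash
python3 -m inch '0.0006 0.0005 0.001 0 0 0 0.85;0 0 0 0 0 0 0.75;0 0 0 0 0 0 0.68;0 0 0 0 0 0 0.65;0 0 0 0 0 0 0.5;0 0 0 0 0 0 0.5;0 0 0 0 0 0 0.5;0 0 0 0 0 0 0.5;0 0 0 0 0 0 0.5' 14
```

```text
time_s: 23.48
tcp_pos: [0.4367, 0.2575, 0.0441]
eef_rot: [-180.0, 0.0, -90.0]
contact_force: [1.0, -0.8, 1.4]
gripper_width: 0.0572
```

```bash
python3 -m inch '0 0 0 0 0 0 0.5;0 0 -0.003 0 0 0 0.5;0 0 -0.006 0 0 0 0.5;0 0 -0.011 0 0 0 0.5;0 0 -0.018 0 0 0 0.5;0 0 -0.022 0 0 0 0.5;0 0 -0.022 0 0 0 0.5;0 0 -0.018 0 0 0 0.5;0 0 -0.01 0 0 0 0.5;0 0 -0.004 0 0 0 0.5;0 0 -0.001 0 0 0 0.5;0 0 0 0 0 0 0.5' 14
python3 - <<'E'
from wr import *
from plant import r
p=r.camera_params('wrist'); s=r.get_state()['tcp_pos']; im=r.capture('wrist')[:,:,::-1].copy(); print(s)
for R,z in((.033,.036),(.033,0.003)):
    q=cyl(p,.4365,.258,[(R,z,z)])[0]
    cv2.polylines(im,[np.round(q*8).astype(np.int32)],True,(255,255,0),1,cv2.LINE_AA,3)
q=cyl(p,s[0],s[1],[(.0285,s[2]-.008,s[2]+.022)])[0]
cv2.polylines(im,[np.round(q*8).astype(np.int32)],True,(0,255,0),1,cv2.LINE_AA,3)
cv2.imwrite('pics/w13z.png',cv2.resize(im[130:310,180:380],None,fx=4,fy=3.3,interpolation=cv2.INTER_NEAREST))
E
```

```text
time_s: 24.48
tcp_pos: [0.4361, 0.2569, 0.1583]
eef_rot: [180.0, -0.0, -90.0]
contact_force: [-0.1, -1.1, -1.7]
gripper_width: 0.0569
[0.43606411 0.25694114 0.15831333]
```

View pics/w13z.png

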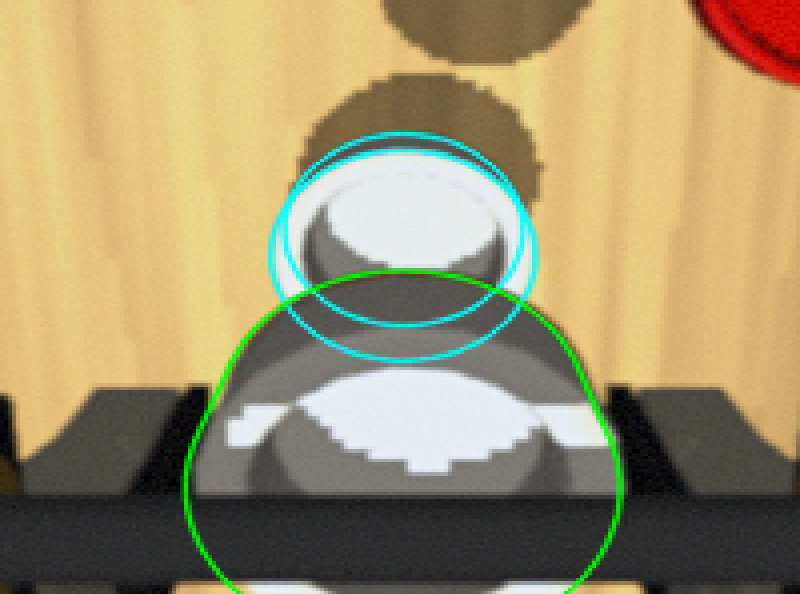

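```bash
python3 -m inch '0.0032 -0.006 0 0 0 0 0.5;0.0064 -0.012 0 0 0 0 0.5;0.0095 -0.018 0 0 0 0 0.5;0.0127 -0.024 0 0 0 0 0.5;0.0138 -0.026 0 0 0 0 0.5;0.0138 -0.026 0 0 0 0 0.5;0.0127 -0.024 0 0 0 0 0.5;0.0117 -0.022 0 0 0 0 0.5;0.0095 -0.018 0 0 0 0 0.5;0.0074 -0.014 0 0 0 0 0.5;0.0042 -0.008 0 0 0 0 0.5;0.0011 -0.0015 0 0 0 0 0.5;0 0 0 0 0 0 0.5;0 0 0 0 0 0 0.5' 14
python3 - <<'E'
from wr import *
from plant import r
p=r.camera_params('wrist'); s=r.get_state()['tcp_pos']; im=r.capture('wrist')[:,:,::-1].copy(); print(s)
for R,z in((.0415,.023),(.0365,.023),(.0415,0)):
    q=cyl(p,.636,.151,[(R,z,z)])[0]
    cv2.polylines(im,[np.round(q*8).astype(np.int32)],True,(255,255,0),1,cv2.LINE_AA,3)
q=cyl(p,s[0],s[1],[(.0285,s[2]-.008,s[2]+.022)])[0]
cv2.polylines(im,[np.round(q*8).astype(np.int32)],True,(0,255,0),1,cv2.LINE_AA,3)
cv2.imwrite('pics/w14z.png',cv2.resize(im[130:310,180:380],None,fx=4,fy=3.3,interpolation=cv2.INTER_CUBIC))
E
```

```text
time_s: 25.7
tcp_pos: [0.6353, 0.1514, 0.1584]
eef_rot: [179.9, -0.0, -90.0]
contact_force: [-0.3, 0.8, -1.6]
gripper_width: 0.0572
[0.63530012 0.15137276 0.15843938]
```

View pics/w14z.png

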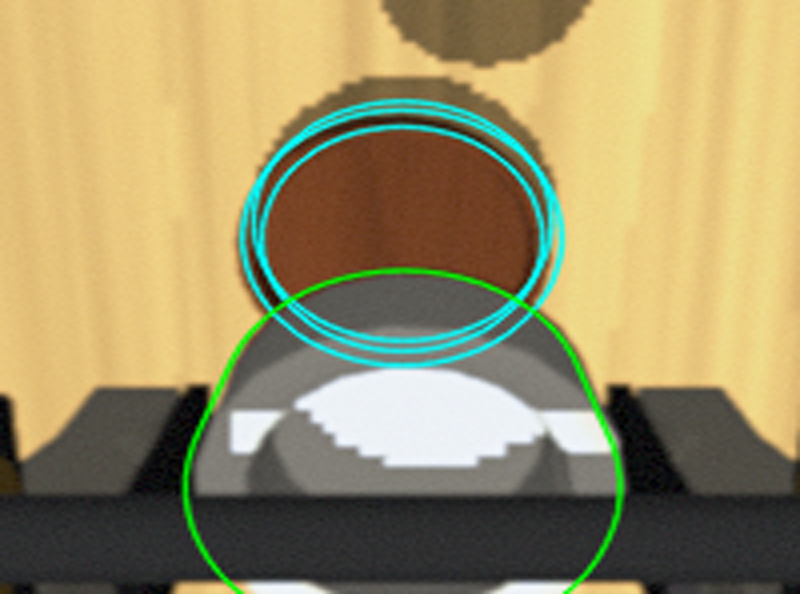

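```bash
python3 -m inch '-0.0005 -0.0005 0.006 0 0 0 0.5;0 -0.0005 0.014 0 0 0 0.5;0 0 0.02 0 0 0 0.5;0 0 0.022 0 0 0 0.5;0 0 0.022 0 0 0 0.5;0 0 0.018 0 0 0 0.5;0 0 0.012 0 0 0 0.5;0 0 0.008 0 0 0 0.5;0 0 0.004 0 0 0 0.5;0 0 0.002 0 0 0 0.5;0 0 0 0 0 0 0.5;0 0 0 0 0 0 0.5;0 0 0 0 0 0 0.5' 14
```

```text
time_s: 26.83
tcp_pos: [0.6376, 0.152, 0.032]
eef_rot: [-179.9, 0.0, -90.0]
contact_force: [0.2, 0.2, -2.4]
gripper_width: 0.0572
```

```bash
python3 -m inch '0 0.0003 0.0017 0 0 0 0.5;0 0 0.0012 0 0 0 0.5;0 0 0.001 0 0 0 0.5;0 0 0.0007 0 0 0 0.5;0 0 0 0 0 0 0.5;0 0 0 0 0 0 0.5;0 0 0 0 0 0 0.5' 14
python3 - <<'E'
from plant import r
import cv2
print(r.get_state()['tcp_pos'],r.get_state()['contact_force'])
a=r.capture('wrist')[:,:,::-1]
b=r.capture('scene')[:,:,::-1][220:340,220:360]; b=cv2.resize(b,(560,480),interpolation=cv2.INTER_CUBIC)
cv2.imwrite('pics/s15.png',b); cv2.imwrite('pics/w15.png',a)
E
```

```text
time_s: 27.42
tcp_pos: [0.6368, 0.1518, 0.0271]
eef_rot: [-180.0, 0.0, -90.0]
contact_force: [-2.7, -0.7, 6.1]
gripper_width: 0.057
[0.63680381 0.15178694 0.02713091] [-2.7311501  -0.65975478  6.10358616]
```

View pics/s15.png

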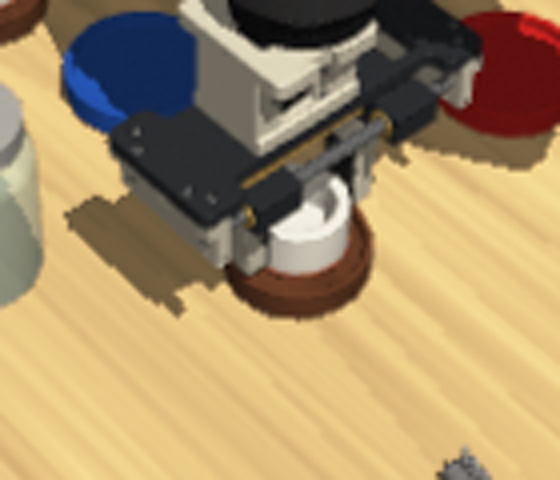

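View pics/w15.png

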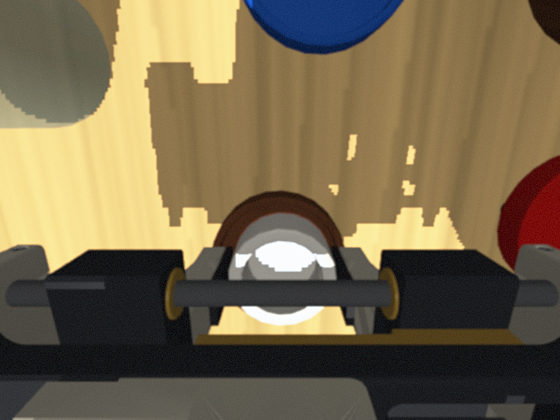

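It's on the floor (6 N up) and centred; the jar is well clear. Release and rise.

```bash
python3 -m inch '0 0 -0.0004 0 0 0 0.6;0 0 0 0 0 0 0.68;0 0 0 0 0 0 0.72;0 0 0 0 0 0 0.77;0 0 0 0 0 0 0.82;0 0 0 0 0 0 0.85;0 0 -0.003 0 0 0 0.9;0 0 -0.01 0 0 0 1;0 0 -0.02 0 0 0 1;0 0 -0.03 0 0 0 1;0 0 -0.03 0 0 0 1;0 0 -0.02 0 0 0 1;0 0 -0.01 0 0 0 1;0 0 0 0 0 0 1' 14
python3 - <<'E'
from wr import *
from plant import r
p=r.camera_params('wrist'); s=r.get_state()['tcp_pos']; im=r.capture('wrist')[:,:,::-1].copy(); print(s)
for (x,y,R,zs) in ((.637,.1515,.0415,(0.023,)),(.6368,.1518,.0285,(.049,.019))):
  for z in zs:
    q=cyl(p,x,y,[(R,z,z)])[0]
    cv2.polylines(im,[np.round(q*8).astype(np.int32)],True,(255,255,0),1,cv2.LINE_AA,3)
cv2.imwrite('pics/w16.png',cv2.resize(im[130:310,180:380],None,fx=4,fy=3.3,interpolation=cv2.INTER_CUBIC))
E
```

```text
time_s: 28.68
tcp_pos: [0.6382, 0.1524, 0.1536]
eef_rot: [-179.7, 0.1, -90.0]
contact_force: [-0.5, 0.7, 0.1]
gripper_width: 0.0872
[0.63819587 0.15238769 0.15358256]
```

View pics/w16.png

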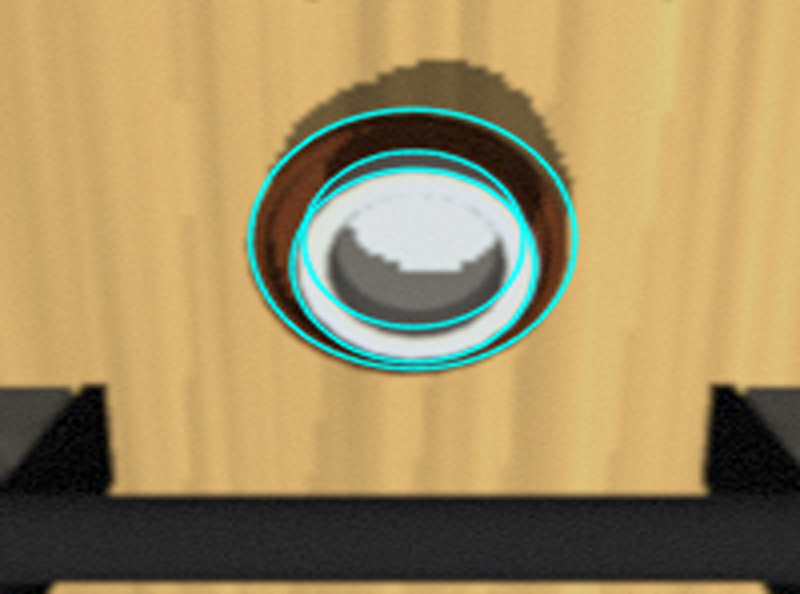

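```bash
python3 -m inch '-0.0032 0.006 0 0 0 0 1;-0.0064 0.012 0 0 0 0 1;-0.0095 0.018 0 0 0 0 1;-0.0127 0.024 0 0 0 0 1;-0.0138 0.026 0 0 0 0 1;-0.0138 0.026 0 0 0 0 1;-0.0127 0.024 0 0 0 0 1;-0.0117 0.022 0 0 0 0 1;-0.0095 0.018 0 0 0 0 1;-0.0074 0.014 0 0 0 0 1;-0.0042 0.008 0 0 0 0 1;-0.0011 0.002 0 0 0 0 1;0 0 0 0 0 0 1;0 0 0 0 0 0 1' 14
python3 - <<'E'
from wr import *
from plant import r
p=r.camera_params('wrist'); s=r.get_state()['tcp_pos']; im=r.capture('wrist')[:,:,::-1].copy(); print(s)
cv2.imwrite('pics/w17.png',im)
for R,z in((.033,.036),(.033,0.003)):
    q=cyl(p,.4365,.258,[(R,z,z)])[0]
    cv2.polylines(im,[np.round(q*8).astype(np.int32)],True,(255,255,0),1,cv2.LINE_AA,3)
cv2.imwrite('pics/w17z.png',cv2.resize(im[130:310,180:380],None,fx=4,fy=3.3,interpolation=cv2.INTER_NEAREST))
E
```

```text
time_s: 29.9
tcp_pos: [0.4368, 0.2576, 0.1495]
eef_rot: [180.0, -0.0, -90.0]
contact_force: [0.1, 0.0, 0.9]
gripper_width: 0.0874
[0.43680494 0.25762331 0.14946393]
```

View pics/w17z.png

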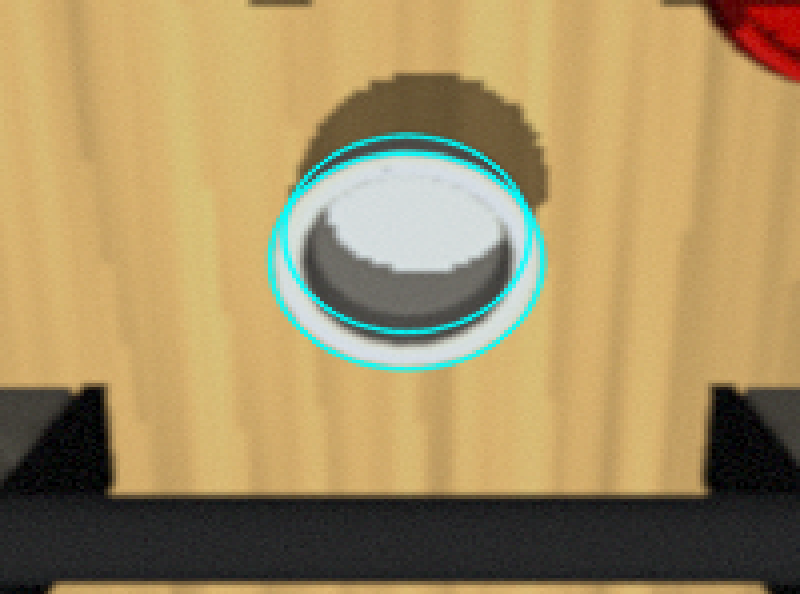

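View pics/w17.png

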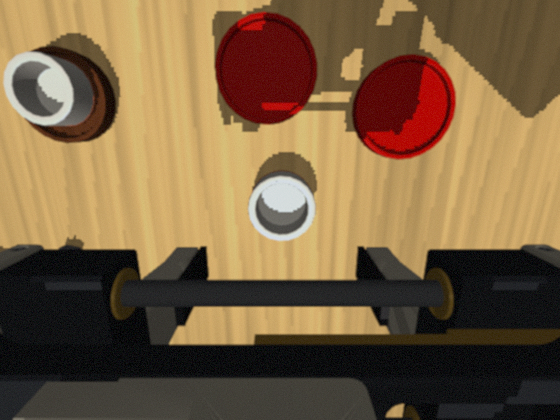

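```bash
python3 -m inch '0 0 0.006 0 0 0 1;0 0 0.014 0 0 0 1;0 0 0.021 0 0 0 1;0 0 0.024 0 0 0 1;0 0 0.024 0 0 0 1;0 0 0.018 0 0 0 1;0 0 0.012 0 0 0 1;0 0 0.008 0 0 0 1;0 0 0.004 0 0 0 1;0 0 0.002 0 0 0 1;0 0 0.001 0 0 0 1;0 0 0 0 0 0 1;0 0 0 0 0 0 1' 16
```

```text
time_s: 31.03
tcp_pos: [0.4371, 0.2582, 0.0164]
eef_rot: [-180.0, 0.1, -90.0]
contact_force: [-0.5, -0.2, -0.0]
gripper_width: 0.0876
```

```bash
python3 -m inch '0.0003 0.0003 0.0015 0 0 0 0.9;0 0 0.001 0 0 0 0.82;0 0 0 0 0 0 0.78;0 0 0 0 0 0 0.75;0 0 0 0 0 0 0.6;0 0 0 0 0 0 0.6;0 0 0 0 0 0 0.6;0 0 0 0 0 0 0.6' 16
```

```text
time_s: 31.7
tcp_pos: [0.4365, 0.2576, 0.0134]
eef_rot: [-180.0, 0.0, -90.0]
contact_force: [-0.4, 0.3, 1.5]
gripper_width: 0.0659
```

```bash
python3 -m inch '0 0 0 0 0 0 0.6;0 0 -0.003 0 0 0 0.6;0 0 -0.007 0 0 0 0.6;0 0 -0.014 0 0 0 0.6;0 0 -0.022 0 0 0 0.6;0 0 -0.025 0 0 0 0.6;0 0 -0.025 0 0 0 0.6;0 0 -0.022 0 0 0 0.6;0 0 -0.014 0 0 0 0.6;0 0 -0.008 0 0 0 0.6;0 0 -0.002 0 0 0 0.6;0 0 0 0 0 0 0.6' 16
python3 - <<'E'
from wr import *
from plant import r
p=r.camera_params('wrist'); s=r.get_state()['tcp_pos']; im=r.capture('wrist')[:,:,::-1].copy(); print(s)
q=cyl(p,s[0],s[1],[(.033,s[2]-.0104,s[2]+.0226)])[0]
cv2.polylines(im,[np.round(q*8).astype(np.int32)],True,(0,255,0),1,cv2.LINE_AA,3)
cv2.imwrite('pics/w18z.png',cv2.resize(im[130:330,180:380],None,fx=4,fy=3,interpolation=cv2.INTER_NEAREST))
E
```

```text
time_s: 32.7
tcp_pos: [0.4362, 0.2574, 0.1554]
eef_rot: [-180.0, 0.0, -90.0]
contact_force: [0.7, -0.4, -1.5]
gripper_width: 0.0664
[0.43624386 0.25741413 0.15542138]
```

View pics/w18z.png

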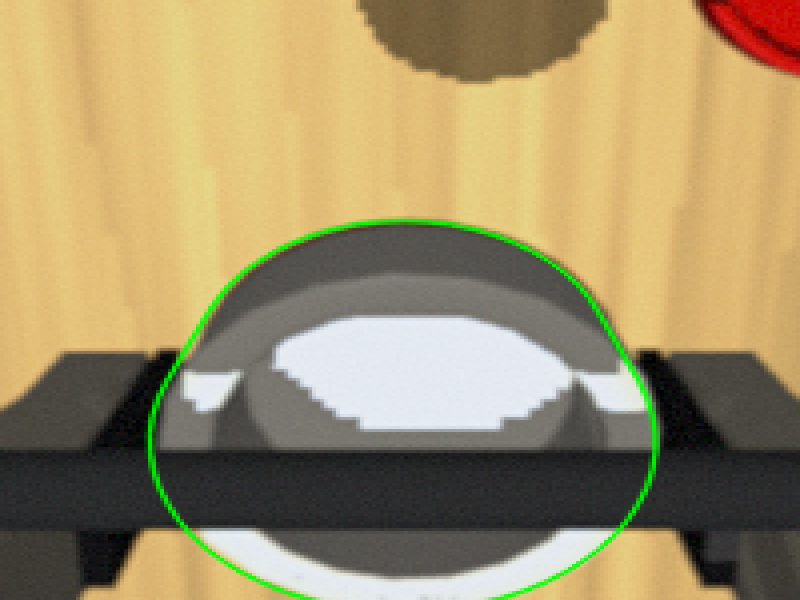

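```bash
python3 -m inch '0.006 -0.0006 0 0 0 0 0.6;0.014 -0.0014 0 0 0 0 0.6;0.022 -0.0022 0 0 0 0 0.6;0.028 -0.0028 0 0 0 0 0.6;0.03 -0.003 0 0 0 0 0.6;0.03 -0.003 0 0 0 0 0.6;0.03 -0.003 0 0 0 0 0.6;0.03 -0.003 0 0 0 0 0.6;0.026 -0.0026 0 0 0 0 0.6;0.022 -0.0022 0 0 0 0 0.6;0.016 -0.0016 0 0 0 0 0.6;0.01 -0.001 0 0 0 0 0.6;0.005 -0.0005 0 0 0 0 0.6;0.002 0 0 0 0 0 0.6;0 0 0 0 0 0 0.6;0 0 0 0 0 0 0.6' 16
python3 - <<'E'
from wr import *
from plant import r
p=r.camera_params('wrist'); s=r.get_state()['tcp_pos']; im=r.capture('wrist')[:,:,::-1].copy(); print(s)
for R,z in((.046,.023),(.041,.023),(.046,0)):
    q=cyl(p,.4634,-.0134,[(R,z,z)])[0]
    cv2.polylines(im,[np.round(q*8).astype(np.int32)],True,(255,255,0),1,cv2.LINE_AA,3)
q=cyl(p,s[0],s[1],[(.033,s[2]-.0104,s[2]+.0226)])[0]
cv2.polylines(im,[np.round(q*8).astype(np.int32)],True,(0,255,0),1,cv2.LINE_AA,3)
cv2.imwrite('pics/w19z.png',cv2.resize(im[130:330,180:380],None,fx=4,fy=3,interpolation=cv2.INTER_CUBIC))
E
```

```text
time_s: 34.08
tcp_pos: [0.4633, -0.0131, 0.1551]
eef_rot: [180.0, -0.0, -90.0]
contact_force: [-0.2, -1.0, -1.4]
gripper_width: 0.0658
[ 0.46326047 -0.0131068   0.15513444]
```

View pics/w19z.png

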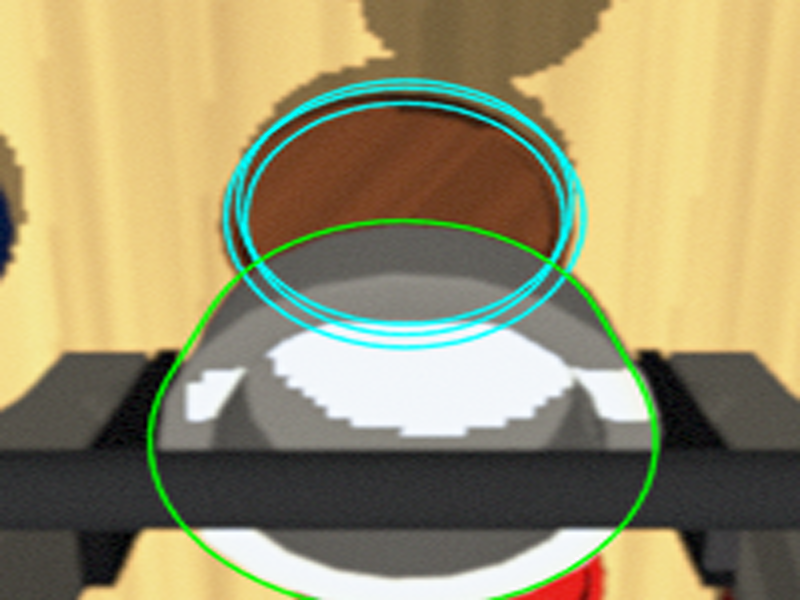

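```bash
python3 -m inch '-0.0003 -0.0005 0.006 0 0 0 0.6;0 0 0.013 0 0 0 0.6;0 0 0.019 0 0 0 0.6;0 0 0.021 0 0 0 0.6;0 0 0.021 0 0 0 0.6;0 0 0.017 0 0 0 0.6;0 0 0.012 0 0 0 0.6;0 0 0.007 0 0 0 0.6;0 0 0.004 0 0 0 0.6;0 0 0.002 0 0 0 0.6;0 0 0 0 0 0 0.6;0 0 0 0 0 0 0.6;0 0 0 0 0 0 0.6' 16
```

```text
time_s: 35.22
tcp_pos: [0.4643, -0.013, 0.0339]
eef_rot: [-179.9, 0.0, -90.0]
contact_force: [1.2, 0.1, -1.0]
gripper_width: 0.066
```

```bash
python3 -m inch '0 0 0.0016 0 0 0 0.6;0 0 0.0012 0 0 0 0.6;0 0 0.001 0 0 0 0.6;0 0 0.0006 0 0 0 0.6;0 0 0 0 0 0 0.6;0 0 0 0 0 0 0.6;0 0 0 0 0 0 0.6' 16
python3 - <<'E'
from plant import r
import cv2
print(r.get_state()['tcp_pos'],r.get_state()['contact_force'])
b=r.capture('scene')[:,:,::-1][150:270,230:370]; b=cv2.resize(b,(560,480),interpolation=cv2.INTER_CUBIC)
cv2.imwrite('pics/s20.png',b)
E
```

```text
time_s: 35.8
tcp_pos: [0.4639, -0.0132, 0.0293]
eef_rot: [-180.0, -0.0, -90.0]
contact_force: [-1.9, 1.1, 5.8]
gripper_width: 0.0657
[ 0.46390291 -0.01321667  0.02932901] [-1.93250029  1.06922357  5.79110264]
```

View pics/s20.png

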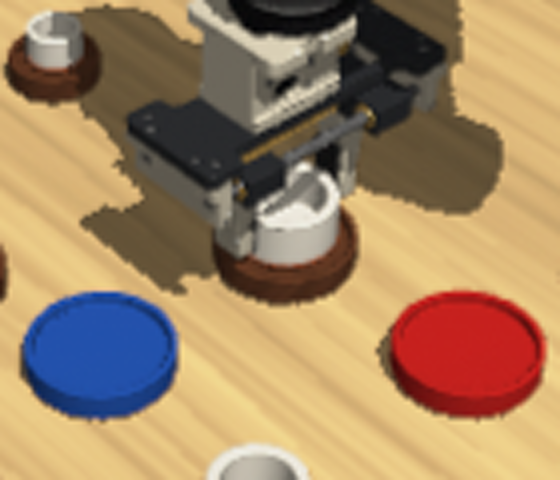

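On the floor, 6 N up. Release and rise well clear.

```bash
python3 -m inch '0 0 -0.0004 0 0 0 0.7;0 0 0 0 0 0 0.78;0 0 0 0 0 0 0.83;0 0 0 0 0 0 0.9;0 0 0 0 0 0 0.95;0 0 0 0 0 0 1;0 0 -0.003 0 0 0 1;0 0 -0.01 0 0 0 1;0 0 -0.02 0 0 0 1;0 0 -0.03 0 0 0 1;0 0 -0.03 0 0 0 1;0 0 -0.02 0 0 0 1;0 0 -0.01 0 0 0 1;0 0 0 0 0 0 1;0 0 0 0 0 0 1;0 0 0 0 0 0 1' 16
python3 - <<'E'
from wr import *
from plant import r
p=r.camera_params('wrist'); s=r.get_state()['tcp_pos']; im=r.capture('wrist')[:,:,::-1].copy(); print(s)
for (x,y,R,zs) in ((.464,-.013,.046,(0.023,)),(.4639,-.0132,.033,(.052,.019))):
  for z in zs:
    q=cyl(p,x,y,[(R,z,z)])[0]
    cv2.polylines(im,[np.round(q*8).astype(np.int32)],True,(255,255,0),1,cv2.LINE_AA,3)
cv2.imwrite('pics/w21.png',cv2.resize(im[130:310,180:380],None,fx=4,fy=3.3,interpolation=cv2.INTER_CUBIC))
for n in('scene','top'): cv2.imwrite(f'pics/{n}21.png',r.capture(n)[:,:,::-1])
E
```

```text
time_s: 37.18
tcp_pos: [0.4632, -0.0133, 0.1516]
eef_rot: [179.9, -0.0, -90.0]
contact_force: [-0.1, -0.5, 0.1]
gripper_width: 0.0877
[ 0.46320741 -0.01333476  0.15158616]
```

View pics/w21.png

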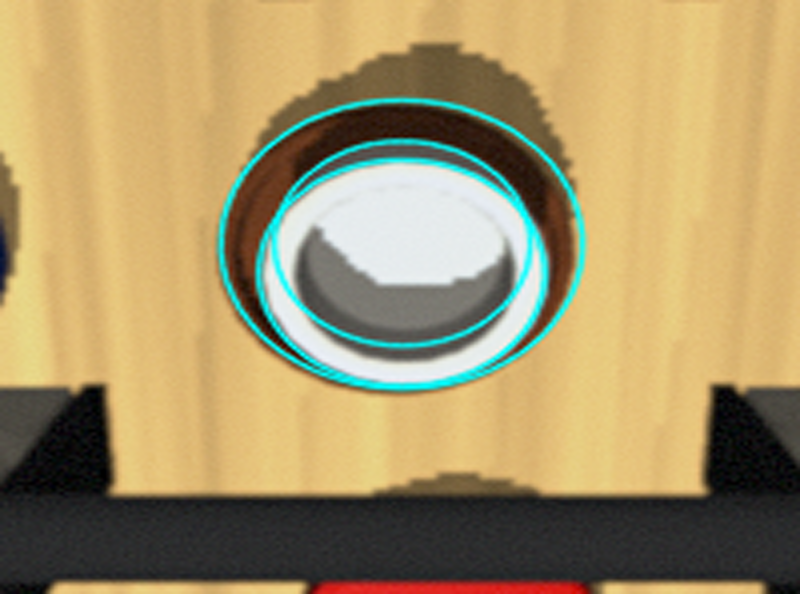

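View pics/scene21.png

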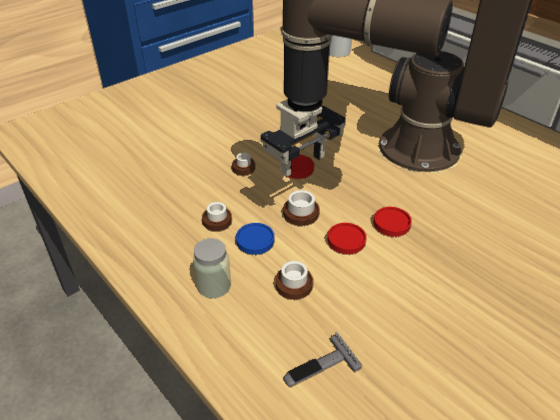

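View pics/top21.png

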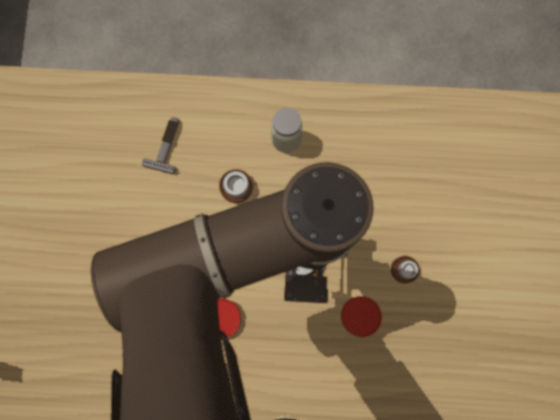

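All four dishes stand upright in their own bases, and the jar and rake appear unmoved, so I'm handing the job in.

```bash
python3 - <<'E'
from plant import r
print(r.close_job()); s=r.get_state(); print(s['time_s'],s['tcp_pos'],s['contact_force'])
E
```

```text
the job is handed in; nothing more can be done
None
the job is handed in; nothing more can be done
```

I unstacked the four dishes from the top down and set each one into the wooden base of its own size. I handed the job in at about 37 s of the allowed 118 s. The handover reported no verdict.

- **Placing:** each dish was released only after touching the floor of its base, with 4–8 N upward at the wrist. None was dropped or tipped.
- **Centring:** by the tool position at release and the wrist pictures, each dish centre is within about 2 mm of its base centre. The limit is 10 mm.
- **Final pictures:** the scene view shows all four dishes upright inside their rims. The treat jar and the grooming rake are at their starting pixels, and the red and blue look-alikes were not touched. In the top view the arm hid the second smallest dish and all but the edge of the largest, so those two rest on the scene and wrist views.
- **Robot at hand-in:** the gripper was open about 10 cm above the dishes, with nothing in contact.
- **Disagreements:** the cameras differed by 2–4 mm on the first base and stack positions. The close-up wrist views settled this to about 1 mm. No check failed.

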